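# Blow the dust off a bracket: load the drawer, shut it, hold the air lever at full

### The job

Lay the U-shaped steel channel bracket from the bench, open side up as it lies now, flat inside the open drawer of the dust blow-off cabinet, let go of it and push the drawer fully shut. Only then swing the spring-return air lever past its first two notches into the third, and finish while holding it there: it springs back as soon as it is let go, so the job ends with the robot still pressing the lever. Leave the other things on the bench where they are.

Things in the scene. Friction and masses are not known exactly. Their poses are not given: they have to be found in the camera images.
- cabinet: Dust blow-off cabinet, grey steel, fixed: 300 mm wide (y), 260 deep (x), 240 high; upright front 125 high with the drawer, clear window sloping back above it (49 degrees). Origin: bottom middle of its front face, at bench height; x into the cabinet, away from the robot, y left, z up. An air gauge (needle follows the lever) stands at x 25 to 80, y -215, up to 200 high.
- drawer (a joint): How far the cabinet's drawer is pulled out, m. 0 = shut (front panel on the cabinet's face), at most 0.17; starts between 0.13 and 0.165. It slides along the cabinet's x and stays where it is left; about 2 N of friction. Push its front panel towards the cabinet to shut it.
- drawer_front (a point): Centre of the outer face of the drawer's upright front panel, 62 mm above the bench. Panel 250 mm wide (y), 100 high (12 to 112 above the bench), 12 thick, flat, with a dark recessed finger pull near its top edge. Moves with the drawer; axes as the cabinet's.
- drawer_floor (a point): Centre of the drawer's inner floor, 34 mm above the bench; moves with the drawer, axes as the cabinet's. Inside 198 long (x), 200 wide (y); side and back walls 46 high; front panel's inner face 98 mm before this point. Open from above only from there back to the cabinet's face, that is over the length pulled out. Things up to 70 mm above the floor pass under the cabinet's front.
- lever (a joint): Angle of the air lever, rad: 0 = at rest, shut; grows counter-clockwise seen from above, away from the drawer. Notches at 0.40, 0.80 and 1.20; stop at 1.27. Return spring 0.55 N m at rest, 0.75 at the third notch; the notches add or take about 0.25 N m on the way, too weak to keep it: let go anywhere, it returns to 0.
- lever_grip (a point): On the centre line of the air lever's black grip, 100 mm from its turning axis. The grip is a level round bar 26 mm thick, 60 to 135 mm from the axis, centre line 165 above the bench, free space below and beside. At rest it points at the robot, 0.26 rad towards the drawer from the cabinet's -x. x of this frame points outwards along the lever, z up.
- lever_pivot (a point): On the lever's upright turning axis (cabinet x -30, y -215), 165 mm above the bench, on a brass air valve on a riser pipe. Around it a steel notch plate, 50 mm in radius, top 150 above the bench, its three notches marked with one, two and three pips.
- channel: The U-shaped channel bracket, zinc-plated steel with holes: 110 mm long (x), 40 wide over its two upright flanges (y), 40 high, 4 thick, 0.25 to 0.49 kg, lying on its flat back, open side up. Origin: centre of its underside; z up. It lies in one of three places left of the cabinet, the angle and the plate in the other two. Grip it across its width.
- angle: Bystander: L-shaped angle bracket, zinc-plated steel, 120 x 50 mm, one leg upright, 50 high. Origin: centre of its underside.
- plate: Bystander: flat steel plate with four holes, 140 x 40 x 8 mm. Origin: centre of its underside.
- carton: Bystander: closed cardboard carton, 110 x 75 x 60 mm, in front of the cabinet's right half, near the robot. Origin: centre of its underside.
- brush: Bystander: hand brush 200 mm long, lying on the bench right of the robot. Origin: on its underside.
- label_roll: Bystander: roll of white labels standing on its flat side, 84 mm in diameter, 45 high, left of the robot. Origin: centre of its underside.
- mug: Bystander: white mug, 80 mm in diameter, 90 high, on the right beyond the air valve. Origin: centre of its underside.
There are look-alikes about, which are no part of the job. What is shaped like the channel but orange or purple is not meant.

How it is judged:
By the outcome, as a careful person would: the job done as asked, in the order asked, and still so for the second after the job is handed in, while the arm keeps its last pose, push and grip.
It also fails if it takes over 67 s, if anything falls off the work surface, if the arm or the gripper's body presses on something with over 40 N, if the wrist force passes 120 N, or if a joint passes its speed limit or range.

### The arm

A 6-joint arm with a two-finger parallel gripper is mounted at the origin on the work surface. World frame = base frame: x ahead of the robot, y to its left, z up, the work surface at z = 0. Lengths are in mm, angles in degrees, forces in N, time in s.
With the tool pointing down it reaches from about 275 to 875 mm from the base axis. Payload 12.5 kg.
Tool frame: the origin (TCP) lies midway between the tips of the shut fingers; the grasp point (between the pads) lies 19 mm behind it; z points along the fingers, y is the direction in which the jaws open and shut (so a half turn about z gives the same grasp; the last joint's range is limited). The gripper opens to 85 mm and grips with 20 to 120 N. Pads are 22 mm wide; open, the fingers measure 114 mm over their backs; the gripper's body (76 mm by 85 mm) begins 54 mm behind the grasp point. The pads swing forward as they close: fully open they stand 13 mm farther back than shut.
Start: joints at [69.981, 20.094, 94.641, -0, 65.266, -4.847], TCP at [143.912, 530.823, 200.79] pointing down, gripper open.
Joint ranges: [-157.81, 157.81], [-45, 120.19], [0.68, 151.7], [-89.99, 269.99], [4.06, 180], [-164.3, 164.3]. Speed limits (degrees/s): [127.2, 127.2, 159.86, 180, 180, 180].

### API

Orientations are given as a 3x3 rotation matrix whose columns are the frame's x, y, z axes.
In Python, from workcell import arm gives the robot as it stands. The module is installed in compiled form; this text tells all that it offers.
- The arm moves only by the tool step_arm, never from a script. Its argument "steps" is text: rows parted by semicolons, each of 7 numbers parted by spaces: the shift along the tool's x, y, z each as a share of 300 mm, from -1 to 1, then the turn, a rotation vector about the tool's x, y, z each as a share of pi/4 rad, from -1 to 1, then the gripper command: -1 is fully open, 1 is shut, values between are in proportion. A call has 1 to 8 rows; each row is the pose to reach, as a shift and turn from the pose commanded when the call began, along the tool's axes at that moment; what a row does not reach only later rows make up. A row lasts 1/8 s, in which the tool goes at most 62.5 mm and 10.7 degrees, less where a joint would pass 70% of its speed; a pose out of reach is approached as far as the arm can. A call with a number of a shift or a turn outside -1 to 1 is refused whole. A call with a gripper value outside its range is refused whole. The fingers move at their own pace and stop on an object; the grip force is fixed at half the most. Time passes only in rows, so rows that repeat a pose let the fingers close. It gives the time, the measured TCP pose, the force and the opening at its end, in the units of the state.
- arm.get_obs(): the state, without advancing time (a new reading comes with each control period).
- arm.camera(name): name is "scene" or "side" or "wrist"; returns a dict with "pixels" (420x560x3 uint8, blue, green, red), "fovy" (degrees; the focal length in pixels is half the picture's height over the tangent of half this angle, whatever the lens; pixels are square), "cx", "cy" (the principal point, pixels), "world_from_camera" (4x4, takes a point from camera to world coordinates); the wrist camera has in their place "T_tool_cam" (4x4, takes a point from camera to tool coordinates, whose origin is the TCP and whose axes are the flange's). Camera axes: x right, y down, z forward; pixel columns grow to the right and rows downward; lengths in mm; the calibration is good to about 2 mm. A picture is of the moment at which its call begins: read the wrist's pose just before it. There is no depth.
- arm.sign_off(): hands the job in, once; it reports no verdict.
Trained networks look in a picture, given as the dict that the camera call returned (one of the last four; its "shot" number tells which), for a name from the list of things; names that differ only in an ending like _2 or _b are one class to them, and where a whole thing is asked for, a point or a joint stands for the part that bears it (a point fixed in the world has none). Each returns a list of dicts, best first, with "confidence" (0 to 1); they miss things now and then, are a little off and sometimes report something else, mostly with a low value. They report only what shows in the picture. A call takes as long as a camera call. They do not tell look-alikes from the thing itself.
- arm.regions_of(picture, label): "region" (420x560 bool, what is visible of it) and "position" ([column, row] in pixels, amid what is visible of it).
- arm.pinpoint(picture, label): "position" ([column, row] in pixels: a listed point, or the origin of a listed thing).
The state is a dict: "t": time; "joint_pos": joint angles; "qd": joint speeds; "joint_efforts": joint torques, N m; "tool_pos": TCP position; "tool_rot": TCP orientation; "contact_force": force on the tool from outside, world axes, zero at the start; "moment": the same for the moment, N m; "grip_width": finger opening in mm.
Only numpy, scipy, OpenCV 4.12 (cv2) and the standard library are available. Lean on these libraries where they do the work, as an engineer would, in place of code of your own. Each camera call takes 0.05 s, during which the arm holds its last target.

## Working session

There is one attempt and no reset: what is moved stays moved. The work goes in short steps, Python scripts to look and compute and a tool call to move; the robot and the scene stay as the last step left them, time stands still between calls to the robot, and variables do not carry over. Pictures are saved under pics/ and viewed, and the job is handed in when it is done.

Besides the shell and the picture viewer there is one more tool, called after "Call:" as a command line: name --argument value ..., lists and objects as JSON in quotes. step_arm: Moves the arm, as the interface text tells. Shift numbers are shares of 300 mm and turn numbers shares of pi/4 rad, none past 1 either way. Its arguments: {"type":"object","properties":{"steps":{"type":"string"}},"required":["steps"]}

```bash
mkdir -p pics; cat > h.py <<'E'
import numpy as np, cv2
from workcell import arm
def K(c):
    f=210/np.tan(np.radians(c['fovy'])/2); return f,c['cx'],c['cy']
def Tw(c,o=None):
    if 'world_from_camera' in c: return np.array(c['world_from_camera'])
    T=np.eye(4);T[:3,:3]=o['tool_rot'];T[:3,3]=o['tool_pos'];return T@np.array(c['T_tool_cam'])
def ray(c,p,o=None):
    f,cx,cy=K(c);T=Tw(c,o);d=T[:3,:3]@np.array([(p[0]-cx)/f,(p[1]-cy)/f,1]);return T[:3,3],d/np.linalg.norm(d)
def atz(c,p,z,o=None):
    a,d=ray(c,p,o);return a+d*(z-a[2])/d[2]
def proj(c,P,o=None):
    f,cx,cy=K(c);q=np.linalg.inv(Tw(c,o))@np.append(P,1);return np.array([cx+f*q[0]/q[2],cy+f*q[1]/q[2]])
def tri(rs):
    A=np.zeros((3,3));b=np.zeros(3)
    for a,d in rs:
        M=np.eye(3)-np.outer(d,d);A+=M;b+=M@a
    return np.linalg.solve(A,b)
def show(o):
    for k in('t','joint_pos','tool_pos','tool_rot','contact_force','grip_width'):print(k,np.round(o[k],3).tolist())
E
python3 - <<'E'
from h import *
o=arm.get_obs();show(o)
for n in('scene','side','wrist'):
    c=arm.camera(n);cv2.imwrite(f'pics/{n}0.png',c['pixels']);print(n,c['fovy'],c['cx'],c['cy'],c['shot'])
    print(np.round(Tw(c,o),3).tolist())
    for l in ['cabinet','drawer_front','drawer_floor','lever_grip','lever_pivot','channel']:
        for r in arm.pinpoint(c,l)[:3]:
            print(l,np.round(r['position'],1),round(r['confidence'],2),np.round(atz(c,r['position'],{'drawer_front':62,'drawer_floor':34,'lever_grip':165,'lever_pivot':165}.get(l,0),o),1))
E
```

```text
t 0.0
joint_pos [69.98, 20.125, 94.676, 0.0, 65.266, -4.847]
tool_pos [143.798, 530.495, 200.257]
tool_rot [[-0.965, 0.262, -0.0], [0.262, 0.965, -0.001], [0.0, -0.001, -1.0]]
contact_force [-0.148, -0.181, -0.232]
grip_width 85.487
scene 54.11072750332749 271.14186512970053 209.19446450973223 1
[[-0.366, 0.683, -0.632, 1231.239], [0.93, 0.262, -0.256, 290.013], [-0.009, -0.682, -0.732, 958.734], [0.0, 0.0, 0.0, 1.0]]
cabinet [415.5 262.3] 0.53 [447.8 412.2   0. ]
drawer_front [249.  220.1] 0.93 [520.2 -67.7  62. ]
drawer_front [416.2 266.3] 0.58 [510.8 407.8  62. ]
drawer_floor [230.3 253.3] 0.55 [630.4 -78.1  34. ]
lever_grip [181.1 188.3] 0.67 [ 561.6 -250.   165. ]
lever_grip [357.1 245.6] 0.28 [583.2 252.  165. ]
lever_pivot [156.  203.9] 0.92 [ 638.3 -282.6  165. ]
channel [325.1 359.7] 0.97 [811.5 253.4   0. ]
channel [317.3 213.9] 0.89 [369.8  98.    0. ]
channel [322.5 299.6] 0.68 [658.2 201.2   0. ]
side 55.07547052620971 269.94966644915763 208.5407279623096 2
[[0.881, -0.362, 0.304, 86.343], [-0.473, -0.659, 0.585, -820.002], [-0.011, -0.659, -0.752, 1177.148], [0.0, 0.0, 0.0, 1.0]]
cabinet [316.9 226. ] 0.75 [674.8 -65.9   0. ]
drawer_front [282.8 230.4] 0.86 [528.3 -64.8  62. ]
drawer_floor [309.1 223.8] 0.88 [638.5 -65.3  34. ]
lever_grip [316.9 253.4] 0.79 [ 534.8 -261.6  165. ]
lever_pivot [352.9 242.2] 0.94 [ 655.4 -279.6  165. ]
channel [213.4 169.3] 0.79 [455.9 406.8   0. ]
channel [279.1 184.3] 0.65 [657.4 193.4   0. ]
channel [301.3 165.2] 0.62 [796.5 247.9   0. ]
wrist 58.3744431772784 277.2719706824233 205.62221941388867 3
[[0.261, 0.929, 0.264, 76.122], [0.965, -0.251, -0.073, 547.969], [-0.002, 0.274, -0.962, 373.246], [0.0, 0.0, 0.0, 1.0]]
channel [314.8 334.9] 0.63 [338.2 520.9   0. ]
```

View pics/scene0.png

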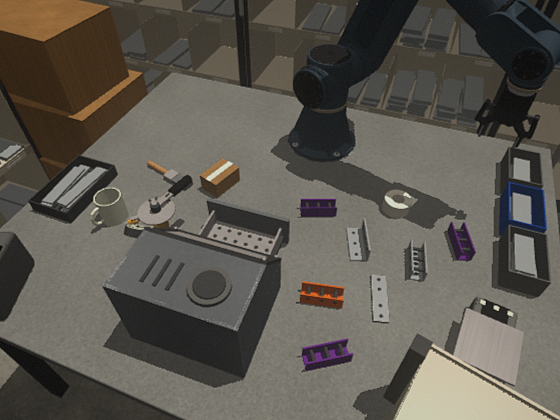

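View pics/side0.png

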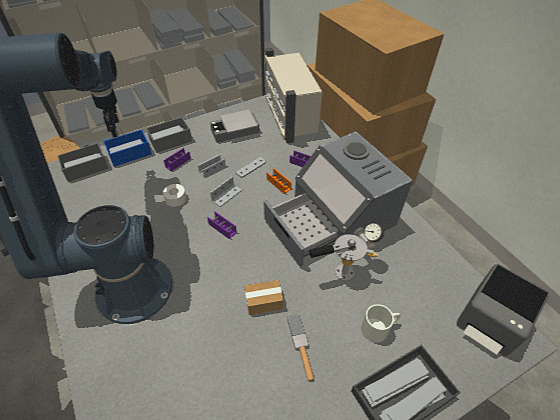

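View pics/wrist0.png

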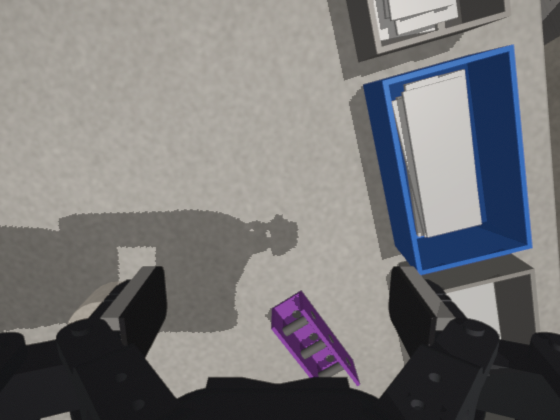

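The zinc channel is at scene (416,262) and side (213,168). The angle, plate, two purple channels and the orange one are separate items. Next I'll move the wrist over the channel.

Call:
step_arm --steps "-0.2 -0.024 0 0 0 0 -1; -0.4 -0.05 0 0 0 0 -1; -0.6 -0.07 0 0 0 0 -1; -0.8 -0.1 0 0 0 0 -1; -0.97 -0.12 0 0 0 0 -1; -0.97 -0.12 0 0 0 0 -1; -0.97 -0.12 0 0 0 0 -1"

```text
t: 1.92
tool_pos: [415.0, 420.0, 200.6]
tool_rot: [[-0.965, 0.262, -0.001], [0.262, 0.965, -0.0], [0.0, -0.0, -1.0]]
contact_force: [-0.3, -0.8, -0.3]
grip_width: 85.3
```

```bash
python3 - <<'E'
from h import *
o=arm.get_obs();show(o)
S=arm.camera('scene');D=arm.camera('side');W=arm.camera('wrist')
cv2.imwrite('pics/w1.png',W['pixels'])
for l in ['cabinet','drawer_front','drawer_floor','lever_grip','lever_pivot']:
    ps=[]
    for c in(S,D):
        r=arm.pinpoint(c,l)
        print(l,[(np.round(x['position'],1).tolist(),round(x['confidence'],2)) for x in r[:3]])
        if r: ps.append(r[0]['position'])
    if len(ps)==2: print('  tri',tri([ray(S,ps[0]),ray(D,ps[1])]).round(1))
for n,l in((W,'channel'),):
    for x in arm.pinpoint(W,l): print('W',x['position'],x['confidence'],atz(W,x['position'],0,o).round(1))
    for x in arm.regions_of(W,l):
        print('reg',x['position'],x['confidence'],cv2.minAreaRect(np.argwhere(x['region'])[:,::-1].astype(np.float32)))
E
```

```text
t 1.925
joint_pos [40.818, 24.315, 88.423, 0.015, 67.289, -33.998]
tool_pos [414.965, 419.958, 200.617]
tool_rot [[-0.965, 0.262, -0.001], [0.262, 0.965, -0.0], [0.0, -0.0, -1.0]]
contact_force [-0.266, -0.774, -0.319]
grip_width 85.297
cabinet []
cabinet [([314.5, 224.5], 0.56)]
drawer_front [([245.1, 221.1], 0.7)]
drawer_front [([280.8, 231.5], 0.76)]
  tri [523.1 -72.2  63.1]
drawer_floor [([230.8, 253.8], 0.94)]
drawer_floor []
lever_grip [([179.6, 191.9], 0.65)]
lever_grip []
lever_pivot [([153.9, 206.0], 0.85), ([379.2, 298.7], 0.16)]
lever_pivot [([350.1, 244.7], 0.91)]
  tri [ 644.4 -283.6  163.2]
W [277.2, 208.9] 0.93 [453.2 408.3   0. ]
W [359.3, 67.8] 0.65 [340.5 518.4  -0. ]
reg [182.4, 387.0] 0.54 ((178.8969268798828, 387.2680358886719), (15.230192184448242, 17.870092391967773), 66.03751373291016)
reg [5.6, 183.7] 0.44 ((5.0, 183.5), (19.0, 10.0), 90.0)
```

View pics/w1.png

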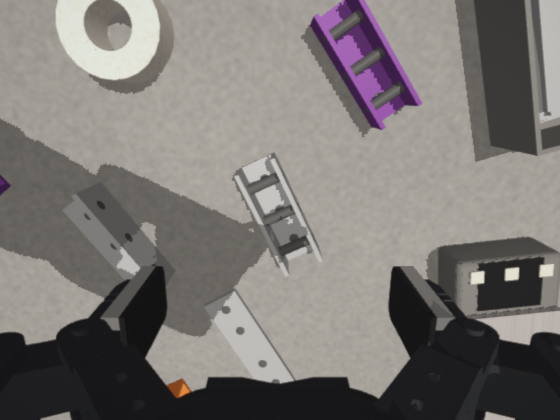

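The grey channel shows in the wrist view with flange top ends near (236,178), (274,154), (320,260) and (286,275).

```bash
python3 - <<'E'
from h import *
o=arm.get_obs();W=arm.camera('wrist')
im=W['pixels'][140:290,210:350];cv2.imwrite('pics/w1z.png',cv2.resize(im,None,fx=4,fy=4,interpolation=cv2.INTER_CUBIC))
P=[atz(W,p,40,o) for p in [(236,178),(274,154),(320,260),(286,275)]]
for p in P:print(p.round(1))
print(np.mean(P,0), [np.linalg.norm(P[i]-P[i-1]).round(1) for i in range(4)])
for a,b in((1,2),(0,3)): v=P[b]-P[a];print(np.degrees(np.arctan2(v[1],v[0])))
E
```

```text
[404.5 383.   40. ]
[392.5 421.8  40. ]
[502.6 437.7  40. ]
[509.4 402.1  40. ]
[452.26305343 411.13605155  40.        ] [np.float64(106.6), np.float64(40.7), np.float64(111.2), np.float64(36.3)]
8.193012198762425
10.32078005937381
```

View pics/w1z.png

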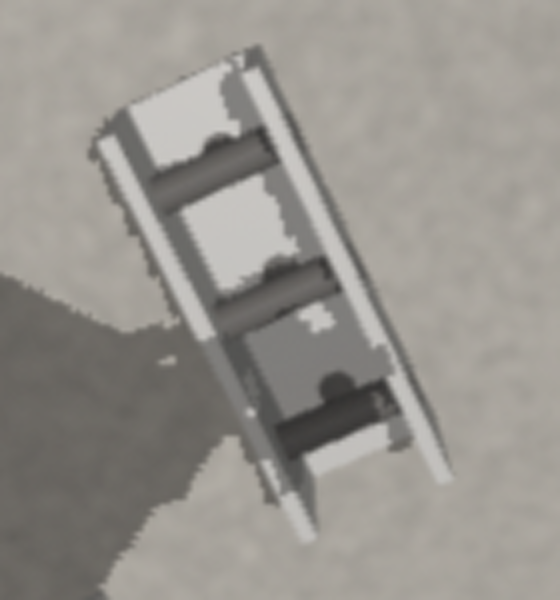

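```bash
python3 - <<'E'
from h import *
from scipy.optimize import least_squares
o=arm.get_obs();W=arm.camera('wrist')
z=lambda a,b:(210+a/4-.4,140+b/4-.4)
px=[z(93,143),z(262,70),z(452,480),z(302,545)]
def corners(x,y,t,zz=40):
    c,s=np.cos(t),np.sin(t)
    return [np.array([x+c*a-s*b,y+s*a+c*b,zz]) for a,b in((-55,-20),(-55,20),(55,20),(55,-20))]
r=least_squares(lambda v:np.concatenate([proj(W,P,o)-p for P,p in zip(corners(v[0],v[1],v[2]),px)]),[453,411,.16],x_scale=[10,10,.1])
print(r.x[:2],np.degrees(r.x[2]),r.fun.round(1))
im=cv2.resize(W['pixels'][140:290,210:350],None,fx=4,fy=4,interpolation=cv2.INTER_CUBIC)
for zz,col in((40,(0,0,255)),(0,(0,255,0))):
    q=np.array([(proj(W,P,o)-[210,140]+.4)*4 for P in corners(*r.x,zz)],int);cv2.polylines(im,[q],True,col,1)
cv2.imwrite('pics/w1f.png',im)
E
```

```text
[452.50604566 411.0478073 ] 9.913350355906836 [ 1.1  0.  -1.  -0.4  0.1  0.3 -0.1  0.1]
```

View pics/w1f.png

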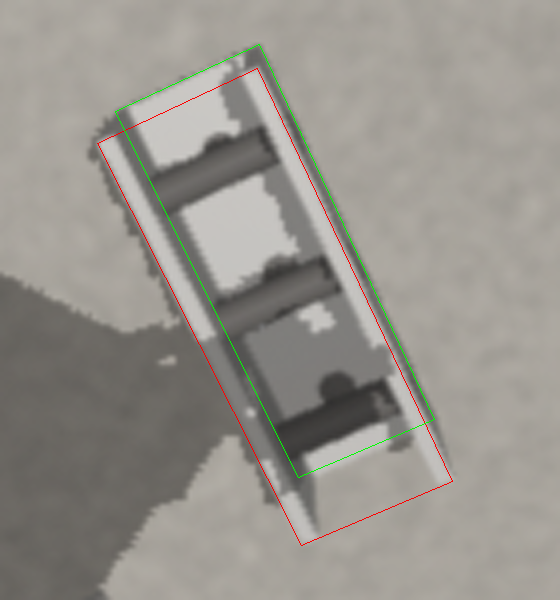

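The fitted outline matches the picture. Now I'll grasp it.

Call:
step_arm --steps "-0.06 0.002 0.15 0 0 -0.2 -1; -0.128 0.004 0.3 0 0 -0.4 -1; -0.128 0.004 0.38 0 0 -0.558 -1; -0.128 0.004 0.5 0 0 -0.558 -1; -0.128 0.004 0.6 0 0 -0.558 -1; -0.128 0.004 0.635 0 0 -0.558 -1; -0.128 0.004 0.635 0 0 -0.558 -1; -0.128 0.004 0.635 0 0 -0.558 0.3"

```text
t: 3.78
tool_pos: [453.4, 411.6, 11.6]
tool_rot: [[-0.985, -0.173, 0.002], [-0.173, 0.985, 0.001], [-0.002, 0.001, -1.0]]
contact_force: [1.0, 0.1, 0.4]
grip_width: 69.8
```

Call:
step_arm --steps "0 0 0 0 0 0 1; 0 0 0 0 0 0 1; 0 0 0 0 0 0 1; 0 0 0 0 0 0 1; 0 0 0 0 0 0 1; 0 0 0 0 0 0 1"

```text
t: 4.53
tool_pos: [452.7, 411.0, 10.3]
tool_rot: [[-0.985, -0.173, -0.0], [-0.173, 0.985, -0.0], [0.0, -0.0, -1.0]]
contact_force: [-0.5, -0.1, -0.2]
grip_width: -0.0
```

The fingers shut to zero, so I'll look before doing anything else.

```bash
python3 - <<'E'
from h import *
o=arm.get_obs();show(o)
for n in('scene','side','wrist'):
    c=arm.camera(n);cv2.imwrite(f'pics/{n}2.png',c['pixels'] if n=='wrist' else cv2.resize(c['pixels'][(120 if n=='side' else 180):(250 if n=='side' else 310),(120 if n=='side' else 300):(320 if n=='side' else 500)],None,fx=4,fy=4))
E
```

```text
t 4.525
joint_pos [37.876, 40.143, 92.31, -0.001, 47.548, -62.062]
tool_pos [452.716, 411.029, 10.273]
tool_rot [[-0.985, -0.173, -0.0], [-0.173, 0.985, -0.0], [0.0, -0.0, -1.0]]
contact_force [-0.477, -0.075, -0.162]
grip_width -0.003
```

View pics/wrist2.png

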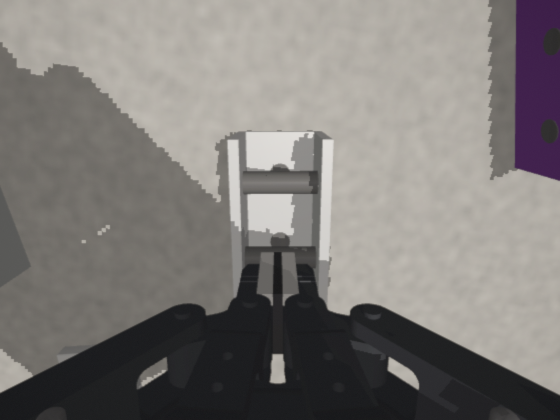

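View pics/scene2.png

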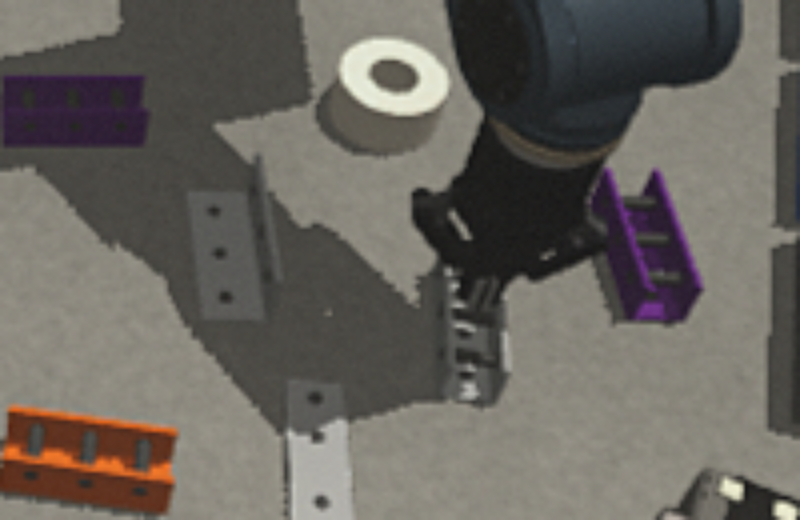

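View pics/side2.png

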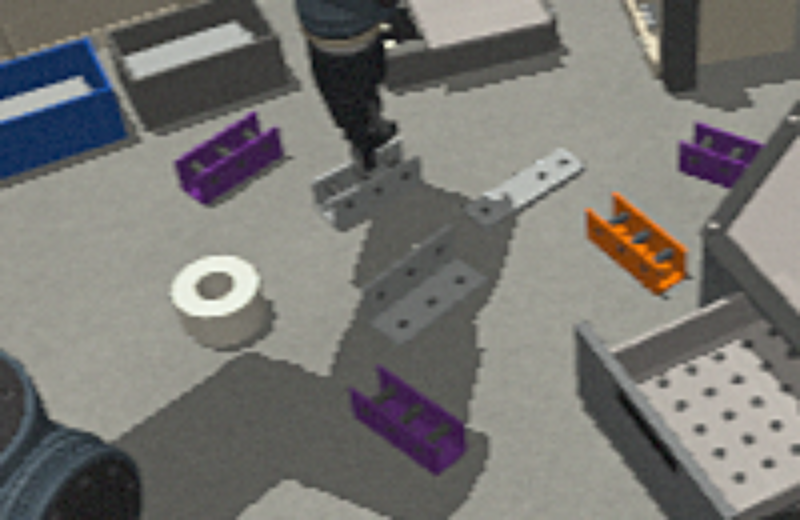

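```bash
python3 - <<'E'
from h import *
o=arm.get_obs();c=arm.camera('wrist')
im=c['pixels'].copy()
T=np.array(c['T_tool_cam']);print(T.round(3).tolist())
def corners(x,y,t,zz):
    C,s=np.cos(t),np.sin(t)
    return [np.array([x+C*a-s*b,y+s*a+C*b,zz]) for a,b in((-55,-20),(-55,20),(55,20),(55,-20))]
for zz,col in((40,(0,0,255)),(0,(0,255,0))):
    cv2.polylines(im,[np.array([proj(c,P,o) for P in corners(452.5,411,np.radians(9.9),zz)],int)],True,col,1)
p=proj(c,o['tool_pos'],o);print(p);cv2.circle(im,tuple(p.astype(int)),3,(255,0,255),-1)
g=o['tool_pos']-19*np.array(o['tool_rot'])[:,2];p=proj(c,g,o);cv2.circle(im,tuple(p.astype(int)),3,(255,255,0),-1);print(p)
cv2.imwrite('pics/w2o.png',cv2.resize(im[100:400,130:430],None,fx=2,fy=2,interpolation=cv2.INTER_CUBIC))
s=arm.camera('side');cv2.imwrite('pics/s2z.png',cv2.resize(s['pixels'][130:190,180:250],None,fx=8,fy=8,interpolation=cv2.INTER_CUBIC))
E
```

```text
[[0.001, -0.962, -0.274, 70.304], [1.0, 0.001, -0.0, -0.733], [0.001, -0.274, 0.962, -172.98], [0.0, 0.0, 0.0, 1.0]]
[278.85646314 246.66244391]
[279.00640597 262.82956802]
```

View pics/w2o.png

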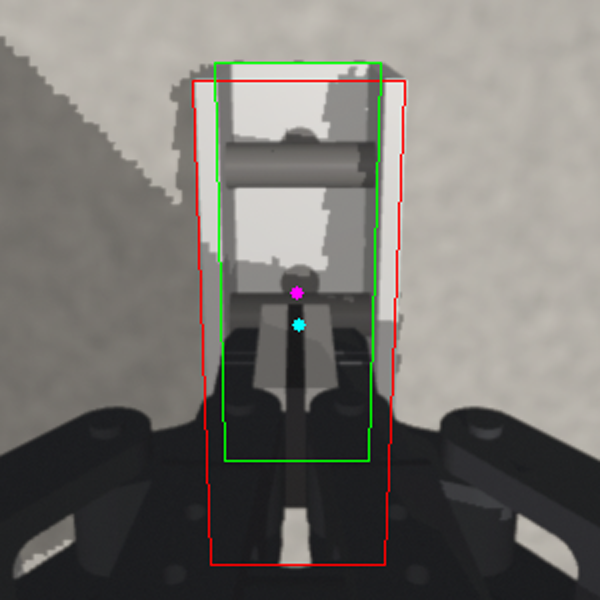

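View pics/s2z.png

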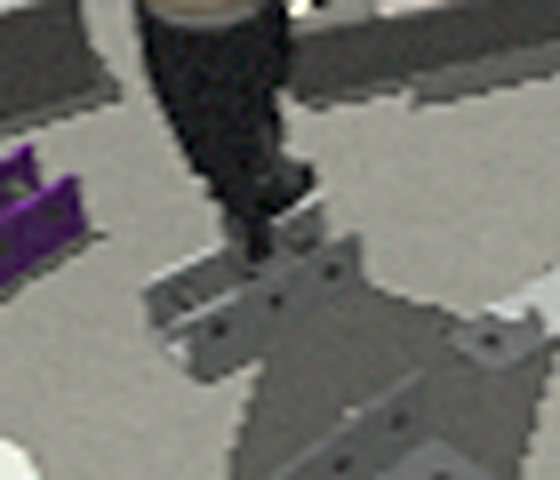

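The closed fingers stand between the flanges and the channel hasn't moved. I'll raise the tool, reopen, and close in small steps to see where contact happens.

Call:
step_arm --steps "0 0 -0.1 0 0 0 1; 0 0 -0.2 0 0 0 1; 0 0 -0.25 0 0 0 -1; 0 0 -0.25 0 0 0 -1; 0 0 -0.25 0 0 0 -1; 0 0 -0.25 0 0 0 -1"

```text
t: 5.52
tool_pos: [452.3, 410.7, 84.2]
tool_rot: [[-0.985, -0.173, -0.001], [-0.173, 0.985, -0.001], [0.002, -0.001, -1.0]]
contact_force: [-0.0, -0.1, 0.6]
grip_width: 72.4
```

```bash
python3 - <<'E'
from h import *
o=arm.get_obs();show(o)
c=arm.camera('wrist');cv2.imwrite('pics/w3.png',c['pixels'])
E
```

```text
t 5.525
joint_pos [37.873, 34.07, 90.648, -0.001, 55.384, -62.064]
tool_pos [452.297, 410.658, 84.164]
tool_rot [[-0.985, -0.173, -0.001], [-0.173, 0.985, -0.001], [0.002, -0.001, -1.0]]
contact_force [-0.032, -0.098, 0.61]
grip_width 72.437
```

View pics/w3.png

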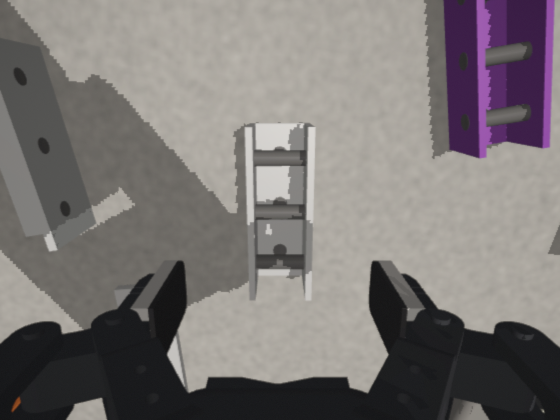

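Call:
step_arm --steps "0 0 0.1 0 0 0 -1; 0 0 0.2 0 0 0 -1; 0 0 0.255 0 0 0 -1; 0 0 0.255 0 0 0 -1; 0 0 0.255 0 0 0 -0.2; 0 0 0.255 0 0 0 -0.2; 0 0 0.255 0 0 0 -0.2"

```text
t: 6.45
tool_pos: [453.0, 411.3, 9.5]
tool_rot: [[-0.985, -0.173, 0.001], [-0.173, 0.985, 0.001], [-0.001, 0.0, -1.0]]
contact_force: [0.3, -0.1, -0.1]
grip_width: 51.4
```

```bash
python3 - <<'E'
from h import *
o=arm.get_obs();show(o)
c=arm.camera('wrist');cv2.imwrite('pics/w4.png',c['pixels'])
E
```

```text
t 6.45
joint_pos [37.876, 40.217, 92.313, -0.001, 47.41, -62.063]
tool_pos [453.005, 411.257, 9.468]
tool_rot [[-0.985, -0.173, 0.001], [-0.173, 0.985, 0.001], [-0.001, 0.0, -1.0]]
contact_force [0.297, -0.133, -0.082]
grip_width 51.351
```

View pics/w4.png

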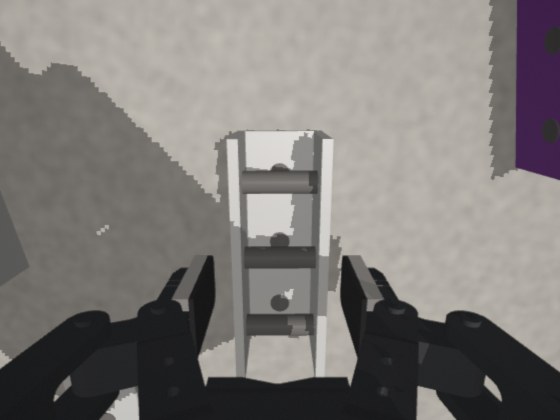

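The fingers straddle the flanges evenly, so I'll close gently.

Call:
step_arm --steps "0 0 0 0 0 0 -0.05; 0 0 0 0 0 0 0.05; 0 0 0 0 0 0 0.1; 0 0 0 0 0 0 0.15"

```text
t: 7.0
tool_pos: [452.7, 411.0, 8.8]
tool_rot: [[-0.985, -0.173, 0.0], [-0.173, 0.985, 0.0], [-0.0, 0.0, -1.0]]
contact_force: [-0.3, -0.1, -0.6]
grip_width: 36.2
```

```bash
python3 - <<'E'
from h import *
o=arm.get_obs();show(o)
c=arm.camera('wrist');cv2.imwrite('pics/w5.png',c['pixels'])
E
```

```text
t 7.0
joint_pos [37.875, 40.275, 92.327, -0.0, 47.396, -62.063]
tool_pos [452.743, 411.041, 8.777]
tool_rot [[-0.985, -0.173, 0.0], [-0.173, 0.985, 0.0], [-0.0, 0.0, -1.0]]
contact_force [-0.293, -0.051, -0.64]
grip_width 36.187
```

View pics/w5.png

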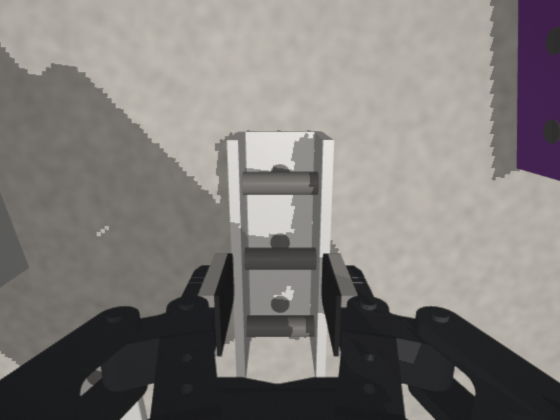

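The opening is now 36 mm on a 40 mm part. I'll do a short lift to see whether it is held.

Call:
step_arm --steps "0 0 -0.03 0 0 0 0.15; 0 0 -0.08 0 0 0 0.15; 0 0 -0.08 0 0 0 0.15"

```text
t: 7.42
tool_pos: [453.6, 411.7, 34.6]
tool_rot: [[-0.985, -0.173, 0.002], [-0.173, 0.985, 0.002], [-0.003, 0.001, -1.0]]
contact_force: [1.2, 0.8, 0.9]
grip_width: 36.7
```

```bash
python3 - <<'E'
from h import *
o=arm.get_obs();show(o)
c=arm.camera('wrist');cv2.imwrite('pics/w6.png',c['pixels'])
s=arm.camera('side');cv2.imwrite('pics/s6z.png',cv2.resize(s['pixels'][130:190,180:250],None,fx=8,fy=8,interpolation=cv2.INTER_CUBIC))
E
```

```text
t 7.425
joint_pos [37.876, 38.062, 91.891, 0.001, 49.877, -62.062]
tool_pos [453.559, 411.691, 34.637]
tool_rot [[-0.985, -0.173, 0.002], [-0.173, 0.985, 0.002], [-0.003, 0.001, -1.0]]
contact_force [1.198, 0.834, 0.89]
grip_width 36.739
```

View pics/w6.png

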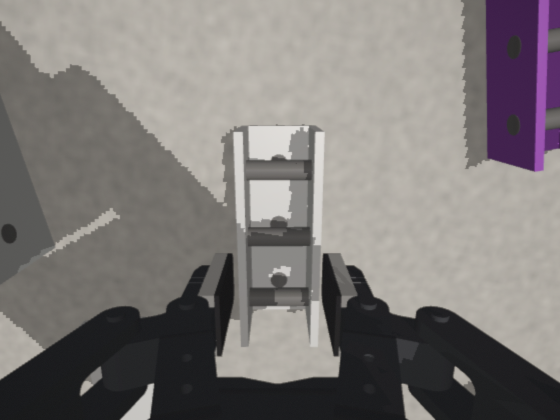

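View pics/s6z.png

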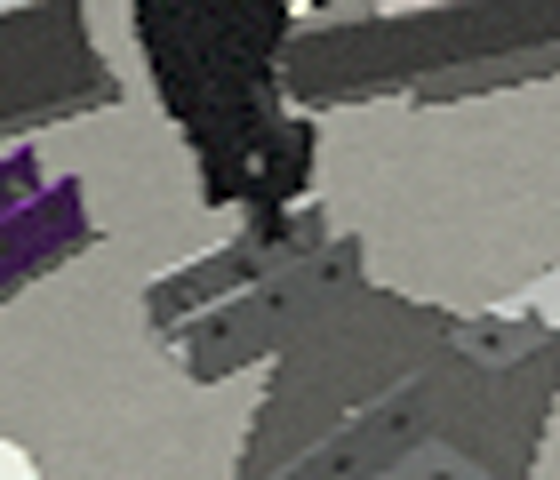

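The channel stayed on the bench. The finger scale in the wrist views suggests the real tips sit about 30 mm behind the stated TCP, so I'll check that against the side and scene pictures.

```bash
python3 - <<'E'
from h import *
o=arm.get_obs();W=arm.camera('wrist');S=arm.camera('scene');D=arm.camera('side')
tp=np.array(o['tool_pos'])
for n,c,b in(('scene',S,(385,215,60)),('side',D,(190,130,60))):
    x0,y0,s=b;k=10
    im=cv2.resize(c['pixels'][y0:y0+s,x0:x0+s],None,fx=k,fy=k,interpolation=cv2.INTER_CUBIC)
    for dz,col in((0,(255,0,255)),(30,(0,255,0)),(40,(0,255,255))):
        for dy in(-18,18):
            P=tp+np.array([-.173*dy,.985*dy,dz]);q=((proj(c,P)-[x0,y0]+.5)*k).astype(int);cv2.circle(im,tuple(q),4,col,-1)
    cv2.imwrite(f'pics/{n}7.png',im)
im=W['pixels'].copy()
for dz,col in((0,(255,0,255)),(30,(0,255,0)),(35,(0,255,255))):
    for dy in(-18.3,18.3):
        P=tp+np.array([.985*-11-.173*dy,.985*dy+.173*-11,dz]);cv2.circle(im,tuple(proj(W,P,o).astype(int)),2,col,-1)
cv2.imwrite('pics/w7.png',im)
E
```

```text
(no output)
```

View pics/scene7.png

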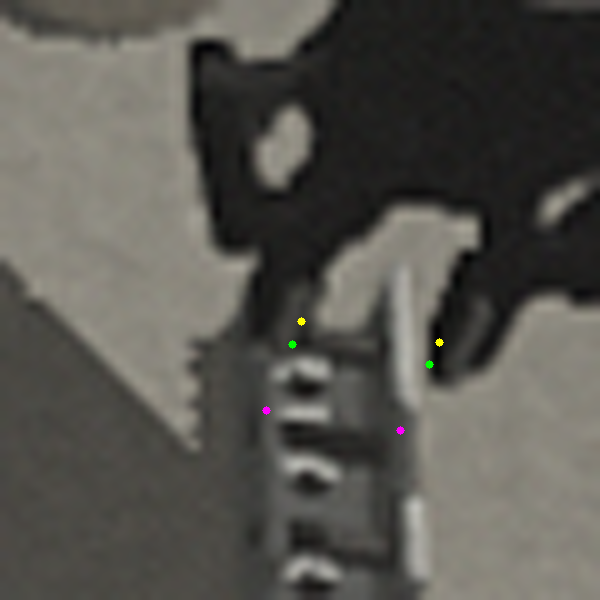

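View pics/side7.png

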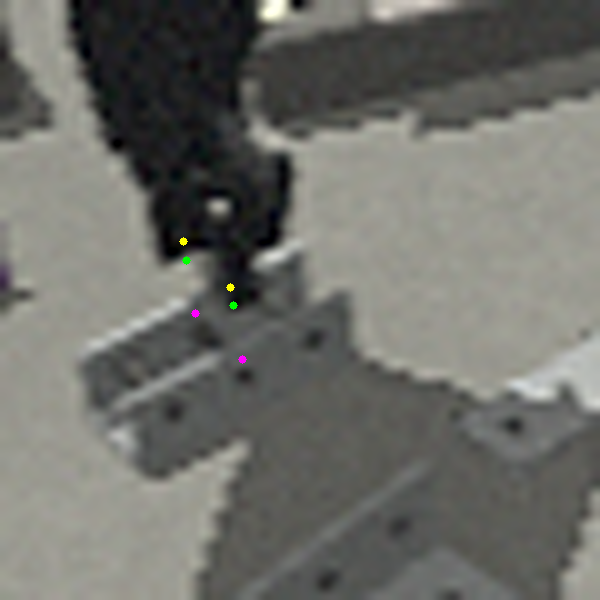

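View pics/w7.png

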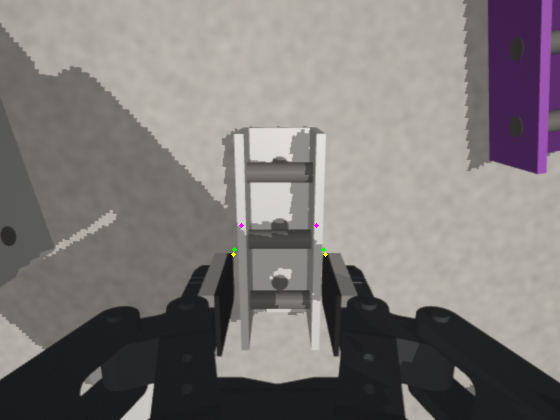

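All three views agree that the real fingertips are about 28 mm behind the reported TCP, so I was closing above the flanges. I'll allow for that offset from here on: open, go lower and watch the force.

Call:
step_arm --steps "0 0 0 0 0 0 -0.6; 0 0 0 0 0 0 -0.6; 0 0 0.06 0 0 0 -0.6; 0 0 0.12 0 0 0 -0.6; 0 0 0.16 0 0 0 -0.6; 0 0 0.175 0 0 0 -0.6; 0 0 0.175 0 0 0 -0.6"

```text
t: 8.55
tool_pos: [452.7, 411.0, -20.0]
tool_rot: [[-0.985, -0.173, -0.0], [-0.173, 0.985, -0.0], [0.0, -0.0, -1.0]]
contact_force: [-0.0, -0.6, 0.6]
grip_width: 68.4
```

```bash
python3 - <<'E'
from h import *
o=arm.get_obs();show(o)
c=arm.camera('wrist');cv2.imwrite('pics/w8.png',c['pixels'])
E
```

```text
t 8.55
joint_pos [37.875, 42.866, 92.56, 0.002, 44.592, -62.062]
tool_pos [452.693, 411.013, -19.969]
tool_rot [[-0.985, -0.173, -0.0], [-0.173, 0.985, -0.0], [0.0, -0.0, -1.0]]
contact_force [-0.049, -0.552, 0.642]
grip_width 68.366
```

View pics/w8.png

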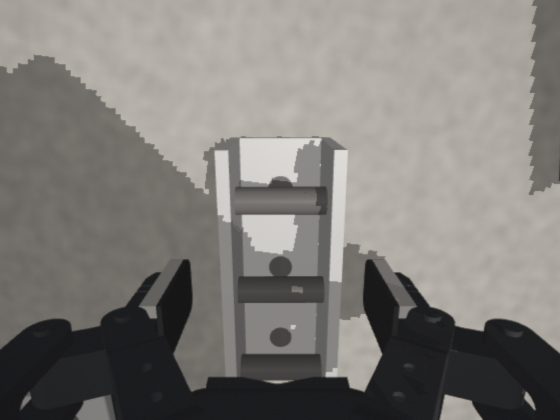

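Call:
step_arm --steps "0 0 0 0 0 0 0; 0 0 0 0 0 0 0.5; 0 0 0 0 0 0 1; 0 0 0 0 0 0 1; 0 0 0 0 0 0 1"

```text
t: 9.22
tool_pos: [453.2, 411.4, -18.9]
tool_rot: [[-0.985, -0.173, 0.001], [-0.173, 0.985, 0.001], [-0.001, 0.001, -1.0]]
contact_force: [-0.2, -0.2, 5.3]
grip_width: 38.7
```

It's gripped at 38.7 mm. Lifting.

Call:
step_arm --steps "0 0 -0.05 0 0 0 1; 0 0 -0.15 0 0 0 1; 0 0 -0.3 0 0 0 1; 0 0 -0.45 0 0 0 1; 0 0 -0.5 0 0 0 1; 0 0 -0.5 0 0 0 1"

```text
t: 9.98
tool_pos: [452.6, 411.0, 130.3]
tool_rot: [[-0.985, -0.173, 0.0], [-0.173, 0.985, 0.0], [-0.0, 0.0, -1.0]]
contact_force: [0.6, 0.4, -3.7]
grip_width: 39.2
```

```bash
python3 - <<'E'
from h import *
o=arm.get_obs();show(o)
S=arm.camera('scene');D=arm.camera('side');W=arm.camera('wrist')
cv2.imwrite('pics/w9.png',W['pixels'])
cv2.imwrite('pics/s9.png',cv2.resize(S['pixels'][180:390,90:300],None,fx=2.8,fy=2.8,interpolation=cv2.INTER_CUBIC))
cv2.imwrite('pics/d9.png',cv2.resize(D['pixels'][130:290,250:420],None,fx=3.5,fy=3.5,interpolation=cv2.INTER_CUBIC))
for l in ['cabinet','drawer_front','drawer_floor','lever_grip','lever_pivot']:
    ps=[]
    for c in(S,D):
        r=arm.pinpoint(c,l)
        print(l,[(np.round(x['position'],1).tolist(),round(x['confidence'],2)) for x in r[:3]])
        if r: ps.append(r[0]['position'])
    if len(ps)==2: print('  tri',tri([ray(S,ps[0]),ray(D,ps[1])]).round(1))
E
```

```text
t 9.975
joint_pos [37.875, 30.735, 88.895, -0.0, 60.346, -62.062]
tool_pos [452.643, 410.961, 130.328]
tool_rot [[-0.985, -0.173, 0.0], [-0.173, 0.985, 0.0], [-0.0, 0.0, -1.0]]
contact_force [0.635, 0.447, -3.711]
grip_width 39.198
cabinet []
cabinet [([317.9, 225.3], 0.71), ([209.7, 144.7], 0.29)]
drawer_front [([247.7, 222.2], 0.74)]
drawer_front [([282.2, 234.8], 0.91)]
  tri [520.8 -72.8  50.9]
drawer_floor [([232.3, 252.6], 0.58)]
drawer_floor [([307.4, 223.1], 0.91)]
  tri [631.2 -68.3  44.4]
lever_grip []
lever_grip [([319.1, 250.6], 0.73)]
lever_pivot [([166.6, 174.9], 0.63), ([155.3, 203.5], 0.6), ([113.6, 215.8], 0.39)]
lever_pivot [([348.1, 244.7], 0.71)]
  tri [ 592.2 -291.9  219.3]
```

View pics/w9.png

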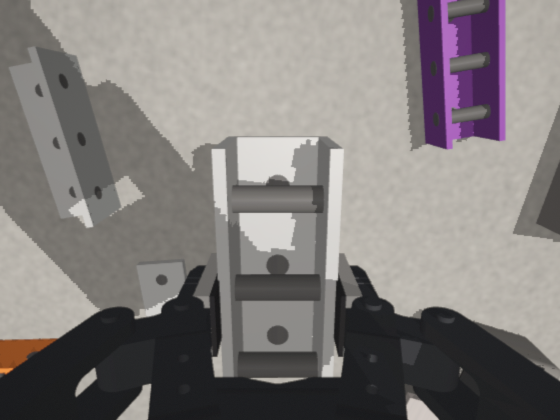

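View pics/s9.png

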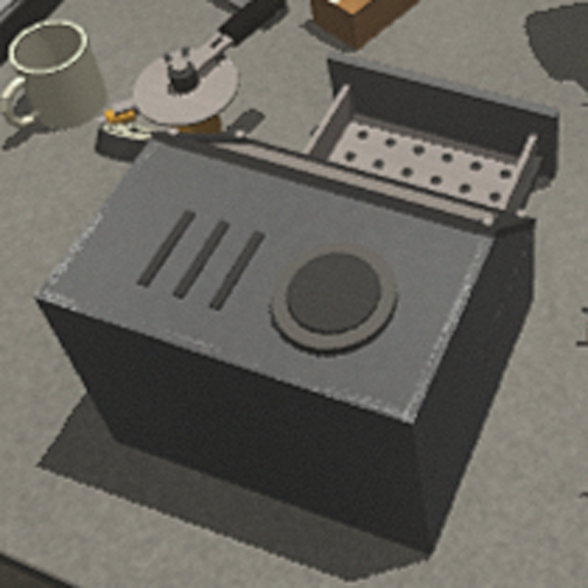

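View pics/d9.png

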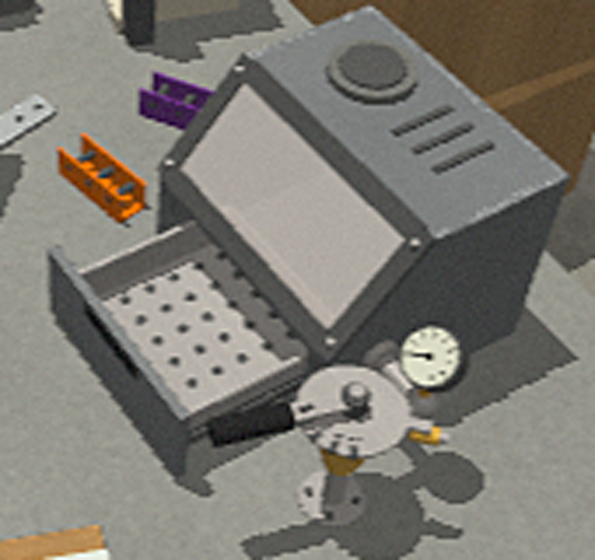

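The channel is held level. Now I'll fit the cabinet's pose and the drawer opening from the corners visible in both fixed views.

```bash
python3 - <<'E'
from h import *
from scipy.optimize import least_squares
S=arm.camera('scene');D=arm.camera('side')
zs=lambda a,b:np.array((90+a/2.8-.4,180+b/2.8-.4));zd=lambda a,b:np.array((250+a/3.5-.4,130+b/3.5-.4))
def pts(v):
    d,xf=v[3],v[4]
    return [(S,(260,-150,240),zs(38,298)),(S,(260,150,240),zs(413,418)),(S,(xf,-150,240),zs(152,140)),(S,(xf,150,240),zs(492,237)),
    (S,(260,-150,0),zs(118,440)),(S,(260,150,0),zs(430,553)),(S,(0,150,125),zs(535,220)),
    (S,(-12-d,-125,112),zs(330,57)),(S,(-12-d,125,112),zs(558,107)),
    (D,(260,150,240),zd(370,8)),(D,(260,-150,240),zd(567,180)),(D,(xf,150,240),zd(243,54)),(D,(xf,-150,240),zd(430,238)),
    (D,(0,150,125),zd(163,165)),(D,(0,-150,125),zd(333,357)),(D,(-12-d,125,112),zd(50,247)),(D,(-12-d,-125,112),zd(183,420)),(D,(-12-d,-125,12),zd(183,482))]
def W(v,p):
    c,s=np.cos(v[2]),np.sin(v[2]);return np.array([v[0]+c*p[0]-s*p[1],v[1]+s*p[0]+c*p[1],p[2]])
f=lambda v:np.concatenate([proj(c,W(v,p))-q for c,p,q in pts(v)])
r=least_squares(f,[675,-68,0,140,100],x_scale=[10,10,.1,10,10],loss='soft_l1')
print(r.x.round(3),np.degrees(r.x[2]));print(f(r.x).reshape(-1,2).round(1).tolist())
v=r.x
for n,p in(('pivot',(-30,-215,165)),('front',(-12-v[3],0,62)),('floor',(-v[3]+98,0,34)),('gripR',(-30-100*np.cos(.26),-215+100*np.sin(.26),165))):
    P=W(v,p);print(n,P.round(1),proj(S,P).round(1),proj(D,P).round(1))
E
```

```text
[ 6.65740e+02 -6.66790e+01  3.50000e-02  1.33362e+02  1.02170e+02] 1.9987664134836358
[[-1.1, -1.6], [0.1, 0.4], [-0.7, -0.8], [0.6, -0.2], [0.4, 0.7], [1.2, 0.9], [0.1, 0.9], [-0.8, -2.2], [0.1, 1.0], [-0.5, -0.6], [0.3, -0.6], [0.7, 0.5], [1.9, 1.0], [-1.7, 2.1], [-1.1, 2.4], [-0.1, 0.1], [0.3, -0.1], [-1.2, -0.8]]
pivot [ 643.3 -282.6  165. ] [155.  205.2] [350.3 244.4]
front [520.5 -71.7  62. ] [247.7 219.8] [281.8 232.6]
floor [630.4 -67.9  34. ] [233.6 254.4] [307.6 225.1]
gripR [ 545.8 -260.3  165. ] [180.7 183.7] [319.7 251.6]
```

Call:
step_arm --steps "-0.024 -0.2 0 0 0 0.04 1; -0.049 -0.4 0 0 0 0.08 1; -0.073 -0.6 0 0 0 0.12 1; -0.098 -0.8 0 0 0 0.15 1; -0.122 -0.995 0 0 0 0.176 1; -0.122 -0.995 0 0 0 0.176 1; -0.122 -0.995 0 0 0 0.176 1"

```text
t: 11.6
tool_pos: [540.2, 123.5, 130.3]
tool_rot: [[-0.999, -0.035, -0.0], [-0.035, 0.999, 0.0], [0.0, 0.0, -1.0]]
contact_force: [-0.3, 0.0, -4.5]
grip_width: 39.2
```

```bash
cat > d.py <<'E'
from h import *
import sys
def delta(P):
    o=arm.get_obs();R=np.array(o['tool_rot']);d=R.T@(np.array(P)-o['tool_pos']);print('delta mm',d.round(1),'share',(d/300).round(3));print('tool y ang',np.degrees(np.arctan2(R[1,1],R[0,1])).round(1));return o
E
python3 - <<'E'
from d import *
show(delta([598.8,-69,130]))
E
```

```text
delta mm [ -51.9 -194.4    0.3] share [-0.173 -0.648  0.001]
tool y ang 92.0
t 11.6
joint_pos [8.053, 25.27, 97.905, 0.018, 56.824, -83.946]
tool_pos [540.226, 123.477, 130.342]
tool_rot [[-0.999, -0.035, -0.0], [-0.035, 0.999, 0.0], [0.0, 0.0, -1.0]]
contact_force [-0.314, 0.009, -4.531]
grip_width 39.17
```

Call:
step_arm --steps "-0.05 -0.19 0 0 0 0 1; -0.1 -0.38 0 0 0 0 1; -0.15 -0.55 0 0 0 0 1; -0.173 -0.648 0 0 0 0 1; -0.173 -0.648 0 0 0 0 1; -0.173 -0.648 0 0 0 0 1"

```text
t: 12.35
tool_pos: [598.8, -67.5, 130.1]
tool_rot: [[-0.999, -0.037, -0.001], [-0.037, 0.999, 0.0], [0.001, 0.0, -1.0]]
contact_force: [-0.5, 0.3, -2.8]
grip_width: 39.0
```

```bash
python3 - <<'E'
from d import *
show(delta([598.8,-69,130]))
S=arm.camera('scene');D=arm.camera('side');W=arm.camera('wrist')
cv2.imwrite('pics/w10.png',W['pixels'])
cv2.imwrite('pics/d10.png',cv2.resize(D['pixels'][130:290,230:400],None,fx=3.5,fy=3.5,interpolation=cv2.INTER_CUBIC))
cv2.imwrite('pics/s10.png',cv2.resize(S['pixels'][150:300,180:330],None,fx=3.5,fy=3.5,interpolation=cv2.INTER_CUBIC))
E
```

```text
delta mm [ 0.  -1.5  0.1] share [ 0.    -0.005  0.   ]
tool y ang 92.1
t 12.35
joint_pos [-10.867, 29.927, 90.287, 0.019, 59.819, -102.98]
tool_pos [598.792, -67.512, 130.139]
tool_rot [[-0.999, -0.037, -0.001], [-0.037, 0.999, 0.0], [0.001, 0.0, -1.0]]
contact_force [-0.467, 0.278, -2.819]
grip_width 38.972
```

View pics/w10.png

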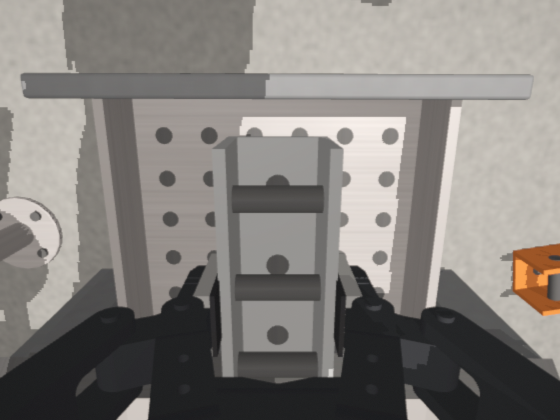

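View pics/d10.png

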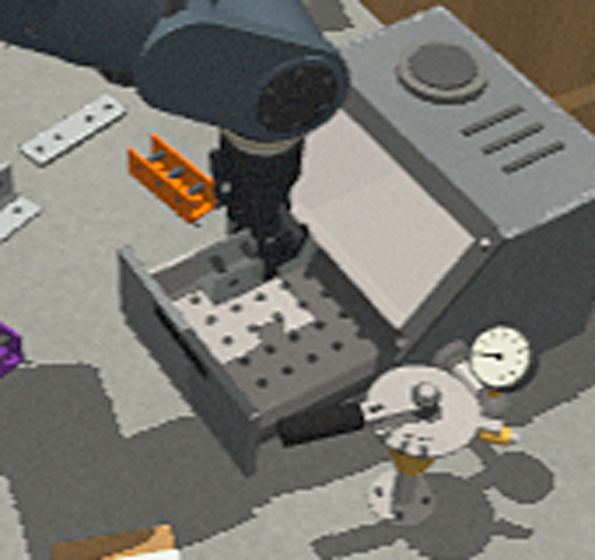

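```bash
python3 - <<'E'
from d import *
o=arm.get_obs();W=arm.camera('wrist')
for p in((277,99),(277,73),(30,74),(525,76),(30,97),(525,99)): print(p,atz(W,p,112,o).round(1))
# walls at floor z=34+46=80 ; channel near end top (z=150+40)
print(atz(W,(278,137),150,o).round(1),atz(W,(231,205),150,o).round(1), atz(W,(215,150),190,o).round(1),atz(W,(341,150),190,o).round(1))
E
```

```text
(277, 99) [529.  -71.4 112. ]
(277, 73) [517.  -71.8 112. ]
(30, 74) [ 521.9 -190.6  112. ]
(525, 76) [513.8  47.6 112. ]
(30, 97) [ 532.6 -192.1  112. ]
(525, 99) [524.4  49.9 112. ]
[543.7 -70.4 150. ] [572.9 -89.2 150. ] [544.4 -89.4 190. ] [542.9 -51.5 190. ]
```

Call:
step_arm --steps "0.006 -0.004 0.1 0 0 0 1; 0.006 -0.004 0.2 0 0 0 1; 0.006 -0.004 0.28 0 0 0 1; 0.006 -0.004 0.34 0 0 0 1; 0.006 -0.004 0.365 0 0 0 1; 0.006 -0.004 0.375 0 0 0 1; 0.006 -0.004 0.375 0 0 0 1"

```text
t: 13.42
tool_pos: [597.6, -70.4, 18.3]
tool_rot: [[-0.999, -0.035, 0.001], [-0.035, 0.999, -0.0], [-0.001, -0.0, -1.0]]
contact_force: [0.0, -0.4, -3.6]
grip_width: 39.5
```

```bash
python3 - <<'E'
from d import *
show(arm.get_obs())
D=arm.camera('side');W=arm.camera('wrist')
cv2.imwrite('pics/w11.png',W['pixels'])
cv2.imwrite('pics/d11.png',cv2.resize(D['pixels'][130:290,230:400],None,fx=3.5,fy=3.5,interpolation=cv2.INTER_CUBIC))
E
```

```text
t 13.425
joint_pos [-11.152, 38.634, 93.835, -0.001, 47.482, -103.173]
tool_pos [597.625, -70.424, 18.336]
tool_rot [[-0.999, -0.035, 0.001], [-0.035, 0.999, -0.0], [-0.001, -0.0, -1.0]]
contact_force [0.003, -0.395, -3.622]
grip_width 39.516
```

View pics/d11.png

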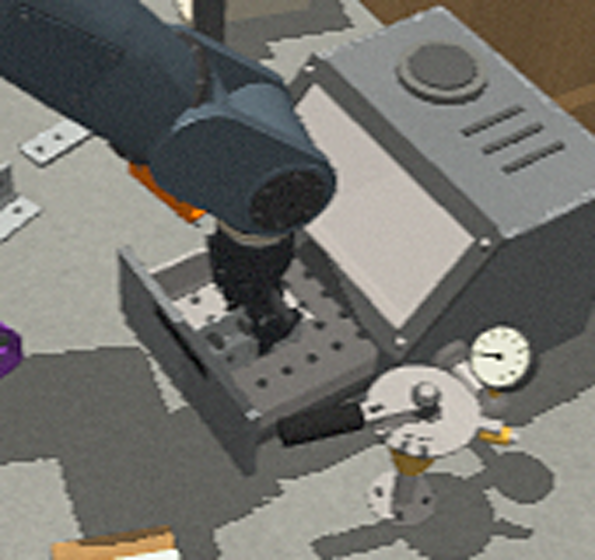

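View pics/w11.png

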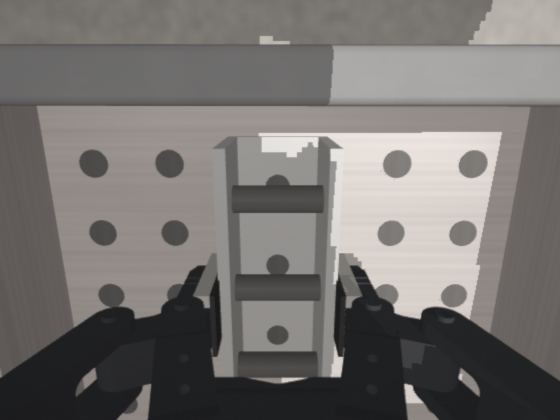

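Call:
step_arm --steps "0 0 0.005 0 0 0 1; 0 0 0.008 0 0 0 1; 0 0 0.008 0 0 0 1"

```text
t: 13.9
tool_pos: [597.2, -70.4, 15.3]
tool_rot: [[-0.999, -0.035, -0.0], [-0.035, 0.999, -0.0], [0.0, -0.0, -1.0]]
contact_force: [0.5, -0.1, -4.2]
grip_width: 38.9
```

Call:
step_arm --steps "0 0 0.004 0 0 0 1; 0 0 0.004 0 0 0 1"

```text
t: 14.15
tool_pos: [598.0, -70.4, 15.1]
tool_rot: [[-0.999, -0.035, 0.002], [-0.035, 0.999, -0.0], [-0.002, -0.0, -1.0]]
contact_force: [-0.2, 0.3, 6.1]
grip_width: 38.9
```

The bracket is on the drawer floor: the vertical force went from −4 to +6 N. I'll release and retract upward.

Call:
step_arm --steps "0 0 0 0 0 0 0; 0 0 0 0 0 0 -0.5; 0 0 0 0 0 0 -0.5; 0 0 -0.05 0 0 0 -0.5; 0 0 -0.2 0 0 0 -0.5; 0 0 -0.4 0 0 0 -0.5; 0 0 -0.5 0 0 0 -0.5; 0 0 -0.5 0 0 0 -0.5"

```text
t: 15.15
tool_pos: [598.5, -70.6, 167.8]
tool_rot: [[-0.999, -0.035, 0.005], [-0.035, 0.999, -0.001], [-0.005, -0.001, -1.0]]
contact_force: [-0.1, 0.2, 0.4]
grip_width: 64.4
```

```bash
python3 - <<'E'
from d import *
show(arm.get_obs())
D=arm.camera('side');W=arm.camera('wrist')
cv2.imwrite('pics/w12.png',W['pixels'])
cv2.imwrite('pics/d12.png',cv2.resize(D['pixels'][130:290,230:400],None,fx=3.5,fy=3.5,interpolation=cv2.INTER_CUBIC))
E
```

```text
t 15.15
joint_pos [-11.154, 27.315, 88.687, -0.002, 63.679, -103.175]
tool_pos [598.546, -70.634, 167.763]
tool_rot [[-0.999, -0.035, 0.005], [-0.035, 0.999, -0.001], [-0.005, -0.001, -1.0]]
contact_force [-0.077, 0.154, 0.354]
grip_width 64.397
```

View pics/d12.png

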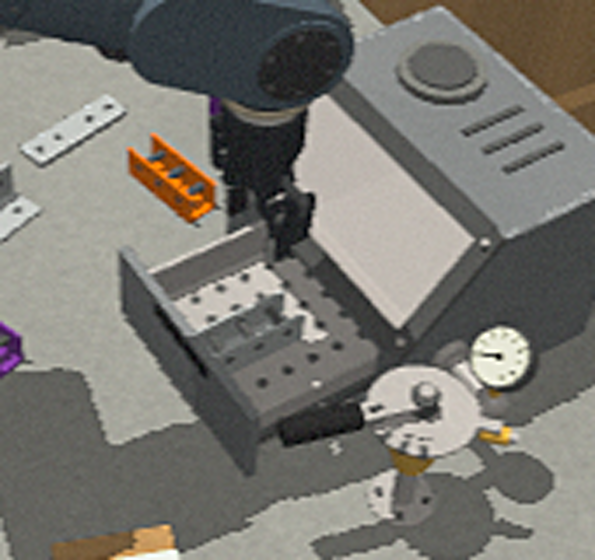

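View pics/w12.png

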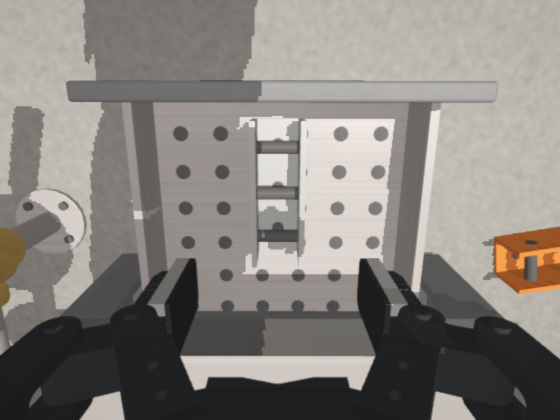

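The bracket lies flat in the drawer, open side up (wrist picture, columns 252–305, rows 118–268). I'll back off over the panel, tilt 45° and shut the fingers, after checking where the carton is.

```bash
python3 - <<'E'
from d import *
S=arm.camera('scene');D=arm.camera('side')
for l in('carton','lever_pivot','lever_grip'):
    a=arm.pinpoint(S,l);b=arm.pinpoint(D,l)
    print(l,[x['position'] for x in a[:1]],[x['position'] for x in b[:1]])
    for c,r in((S,a),(D,b)):
        if r: print(atz(c,r[0]['position'],0 if l=='carton' else 165).round(1))
E
```

```text
carton [[222.6, 181.4]] [[264.9, 299.8]]
[ 342.  -246.9    0. ]
[ 361.7 -243.7   -0. ]
lever_pivot [[156.2, 205.9]] [[352.2, 243.4]]
[ 644.5 -278.1  165. ]
[ 650.8 -282.3  165. ]
lever_grip [[180.6, 185.7]] [[319.5, 253.8]]
[ 552.9 -256.5  165. ]
[ 540.9 -266.7  165. ]
```

Call:
step_arm --steps "0.08 0 -0.03 0 -0.1 0 0.5; 0.2 0 -0.03 0 -0.3 0 1; 0.33 0 -0.03 0 -0.5 0 1; 0.42 0 -0.03 0 -0.7 0 1; 0.42 0 -0.03 0 -0.9 0 1; 0.42 0 -0.03 0 -1 0 1; 0.42 0 -0.03 0 -1 0 1"

```text
t: 16.52
tool_pos: [473.5, -58.2, 209.1]
tool_rot: [[-0.742, -0.014, 0.67], [-0.015, 1.0, 0.003], [-0.67, -0.008, -0.742]]
contact_force: [-0.2, -0.4, 0.0]
grip_width: -0.3
```

```bash
python3 - <<'E'
from d import *
show(delta([478,-73,35]))
S=arm.camera('scene');D=arm.camera('side')
cv2.imwrite('pics/d13.png',D['pixels'])
E
```

```text
delta mm [113.5 -13.5 132.2] share [ 0.378 -0.045  0.441]
tool y ang 90.8
t 16.525
joint_pos [-21.619, -3.162, 133.962, 58.086, 17.123, -164.195]
tool_pos [473.465, -58.209, 209.113]
tool_rot [[-0.742, -0.014, 0.67], [-0.015, 1.0, 0.003], [-0.67, -0.008, -0.742]]
contact_force [-0.183, -0.419, 0.044]
grip_width -0.302
```

View pics/d13.png

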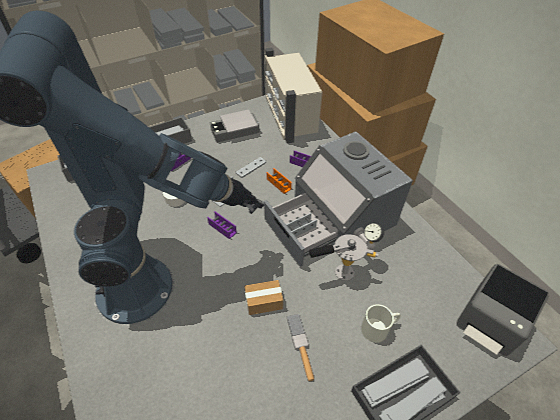

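Joint 6 ran to its range end and j5 came near singular at 45° tilt, so the pose was not reached. I'll untilt, turn the wrist back towards mid-range, and use a smaller tilt.

```bash
cat >> d.py <<'E'
from scipy.spatial.transform import Rotation as Ro
c=np.array([np.cos(np.radians(2)),np.sin(np.radians(2)),0]);up=np.array([0,0,1.])
def Rt(th,yaw=2):
    c=np.array([np.cos(np.radians(yaw)),np.sin(np.radians(yaw)),0]);t=np.radians(th)
    z=np.sin(t)*c-np.cos(t)*up;y=np.cos(t)*c+np.sin(t)*up;return np.column_stack([np.cross(y,z),y,z])
def goto(P,R):
    o=delta(P);R0=np.array(o['tool_rot']);rv=Ro.from_matrix(R0.T@R).as_rotvec();print('rot share',(rv/(np.pi/4)).round(3))
E
python3 - <<'E'
from d import *
goto([460,-73,185],Rt(0,2)@Ro.from_euler('z',-90,degrees=True).as_matrix())
R=Rt(0,2)@Ro.from_euler('z',-90,degrees=True).as_matrix();print(R.round(2))
goto([460,-73,185],Rt(0,2))
E
```

```text
delta mm [ 27.1 -13.7   7.8] share [ 0.09  -0.046  0.026]
tool y ang 91.1
rot share [-0.022  0.932 -0.013]
[[-1.   -0.03  0.  ]
 [-0.03  1.    0.  ]
 [ 0.    0.   -1.  ]]
delta mm [ 27.1 -13.7   7.8] share [ 0.09  -0.046  0.026]
tool y ang 91.1
rot share [0.711 0.745 1.889]
```

Call:
step_arm --steps "0.09 -0.045 0.025 -0.01 0.24 0 1; 0.09 -0.045 0.025 -0.01 0.48 0 1; 0.09 -0.045 0.025 -0.02 0.72 0 1; 0.09 -0.045 0.025 -0.02 0.93 -0.01 1; 0.09 -0.045 0.025 -0.02 0.93 -0.01 1; 0.09 -0.045 0.025 -0.02 0.93 -0.01 1"

```text
t: 17.38
tool_pos: [460.9, -73.6, 184.3]
tool_rot: [[-1.0, -0.031, 0.0], [-0.031, 1.0, 0.001], [-0.0, 0.001, -1.0]]
contact_force: [-0.4, 0.0, -0.4]
grip_width: 0.2
```

```bash
python3 - <<'E'
from d import *
show(arm.get_obs())
goto([455,-73,185],Rt(0,2))
E
```

```text
t 17.375
joint_pos [-14.824, 12.55, 107.528, 0.052, 59.908, -106.606]
tool_pos [460.911, -73.643, 184.319]
tool_rot [[-1.0, -0.031, 0.0], [-0.031, 1.0, 0.001], [-0.0, 0.001, -1.0]]
contact_force [-0.412, 0.024, -0.356]
grip_width 0.199
delta mm [ 5.9  0.8 -0.7] share [ 0.02   0.003 -0.002]
tool y ang 91.8
rot share [ 1.000e-03 -0.000e+00  1.995e+00]
```

Call:
step_arm --steps "0 0 0 0 0 0.24 1; 0 0 0 0 0 0.48 1; 0 0 0 0 0 0.72 1; 0 0 0 0 0 0.95 1; 0 0 0 0 0 1 1; 0 0 0 0 0 1 1"

```text
t: 18.12
tool_pos: [459.0, -73.2, 184.8]
tool_rot: [[-0.727, 0.687, 0.003], [0.687, 0.727, 0.002], [-0.001, 0.004, -1.0]]
contact_force: [-0.1, 0.3, -0.4]
grip_width: 0.1
```

```bash
python3 - <<'E'
from d import *
o=arm.get_obs();print(o['joint_pos'],o['tool_pos'])
# tip (shut) 26 behind TCP; tip target z=75, x well before panel
T=Rt(25)
for tipx in (470,):
    tip=np.array([tipx,-73,75]);goto(tip+26*T[:,2],T);print(tip+26*T[:,2])
E
```

```text
[-14.92001817  12.22766451 107.86613876   0.21201266  59.75773973
 -61.65143903] [458.98194837 -73.19773836 184.813186  ]
delta mm [-15.5  15.  133.5] share [-0.052  0.05   0.445]
tool y ang 46.6
rot share [-0.522 -0.217  0.975]
[480.98138117 -72.61652172  51.43599754]
```

Call:
step_arm --steps "-0.02 0.02 0.05 -0.1 -0.04 0.2 1; -0.04 0.04 0.1 -0.21 -0.09 0.4 1; -0.052 0.05 0.2 -0.31 -0.13 0.59 1; -0.052 0.05 0.3 -0.42 -0.17 0.78 1; -0.052 0.05 0.4 -0.522 -0.217 0.975 1; -0.052 0.05 0.445 -0.522 -0.217 0.975 1; -0.052 0.05 0.445 -0.522 -0.217 0.975 1"

```text
t: 19.0
tool_pos: [480.1, -71.8, 50.5]
tool_rot: [[-0.035, 0.907, 0.419], [0.999, 0.031, 0.016], [0.001, 0.42, -0.908]]
contact_force: [0.7, -0.6, -0.2]
grip_width: 0.1
```

```bash
python3 - <<'E'
from d import *
o=arm.get_obs();show(o)
T=Rt(25);tip=np.array([648,-67.5,75]);goto(tip+26*T[:,2],T)
D=arm.camera('side');S=arm.camera('scene')
t=np.array(o['tool_pos'])-26*np.array(o['tool_rot'])[:,2];print(t)
im=D['pixels'].copy();cv2.circle(im,tuple(proj(D,t).astype(int)),1,(0,255,0),-1)
cv2.imwrite('pics/d14.png',cv2.resize(im[150:290,210:380],None,fx=4,fy=4,interpolation=cv2.INTER_CUBIC))
E
```

```text
t 19.0
joint_pos [-19.445, 20.543, 128.493, 49.387, 11.728, -68.375]
tool_pos [480.109, -71.846, 50.539]
tool_rot [[-0.035, 0.907, 0.419], [0.999, 0.031, 0.016], [0.001, 0.42, -0.908]]
contact_force [0.716, -0.608, -0.205]
grip_width 0.084
delta mm [ -1.5 162.8  74.3] share [-0.005  0.543  0.248]
tool y ang 2.0
rot share [-0.004 -0.001 -0.001]
[469.20444023 -72.25111637  74.13803751]
```

View pics/d14.png

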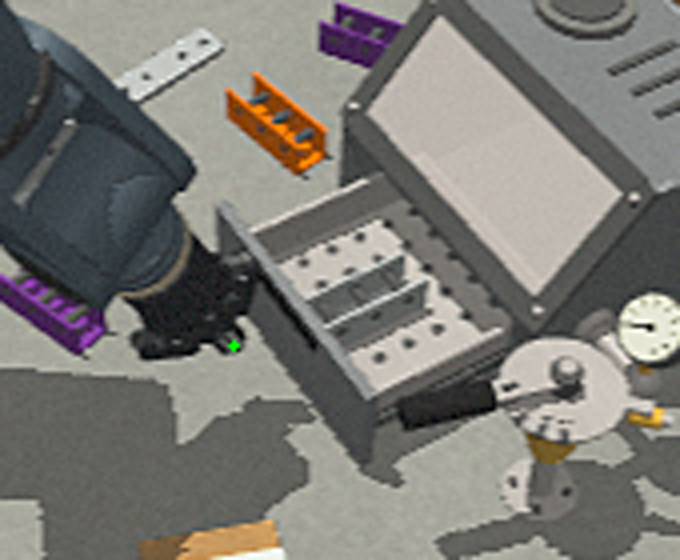

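```bash
python3 - <<'E'
from d import *
D=arm.camera('side')
for p in((235,345),(250,262),(258,285),(240,335),(250,300),(205,265),(190,235)):
    a,d=ray(D,(210+p[0]/4-.4,150+p[1]/4-.4));print(p,(a+d*(-72-a[1])/d[1]).round(1))
E
```

```text
(235, 345) [467.2 -72.   77.2]
(250, 262) [482.6 -72.  178.5]
(258, 285) [489.9 -72.  144.8]
(240, 335) [472.2 -72.   88.1]
(250, 300) [482.2 -72.  129.6]
(205, 265) [442.1 -72.  197.8]
(190, 235) [430.4 -72.  240.4]
```

The fingers stand clear in front of the drawer panel. I'll raise slightly and push towards the cabinet in small steps.

Call:
step_arm --steps "0.099 -0.016 0 0 0 0 1; 0.16 0 0.012 0 0 0 1"

```text
t: 19.4
tool_pos: [481.6, -23.2, 49.5]
tool_rot: [[-0.034, 0.905, 0.423], [0.999, 0.031, 0.015], [0.001, 0.424, -0.906]]
contact_force: [0.4, -0.2, -0.3]
grip_width: -0.3
```

I wrote those values into the wrong columns, so the tool went 48 mm sideways in free air without touching anything. Correcting that while advancing.

Call:
step_arm --steps "-0.1 0.024 -0.06 0 0 0 1; -0.16 0.024 -0.06 0 0 0 1; -0.16 0.099 -0.025 0 0 0 1; -0.16 0.16 0 0 0 0 1; -0.16 0.16 0 0 0 0 1"

```text
t: 20.02
tool_pos: [527.7, -70.7, 69.8]
tool_rot: [[-0.034, 0.905, 0.424], [0.999, 0.031, 0.015], [0.0, 0.424, -0.906]]
contact_force: [-0.3, 0.2, 0.2]
grip_width: -0.1
```

```bash
python3 - <<'E'
from d import *
o=arm.get_obs();show(o)
D=arm.camera('side')
cv2.imwrite('pics/d15.png',cv2.resize(D['pixels'][150:290,210:380],None,fx=4,fy=4,interpolation=cv2.INTER_CUBIC))
E
```

```text
t 20.025
joint_pos [-17.088, 21.36, 121.906, 32.174, 15.087, -48.653]
tool_pos [527.658, -70.729, 69.819]
tool_rot [[-0.034, 0.905, 0.424], [0.999, 0.031, 0.015], [0.0, 0.424, -0.906]]
contact_force [-0.341, 0.194, 0.206]
grip_width -0.088
```

View pics/d15.png

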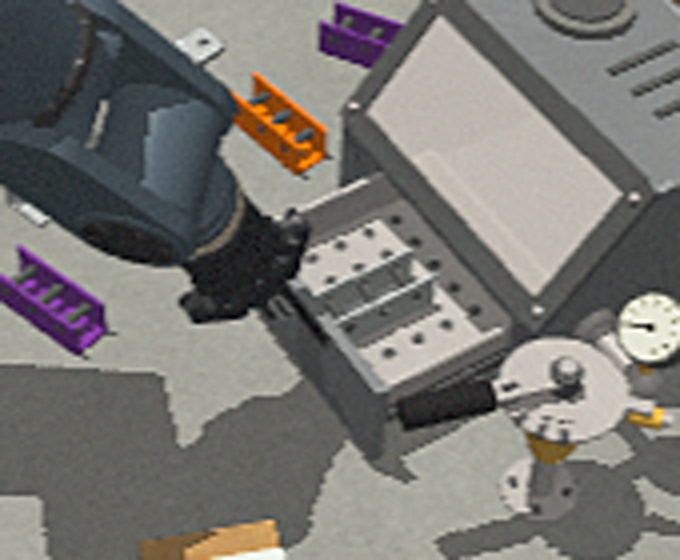

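Call:
step_arm --steps "0 0.045 0.021 0 0 0 1; 0 0.1 0.047 0 0 0 1; 0 0.16 0.075 0 0 0 1; 0 0.22 0.103 0 0 0 1; 0 0.28 0.131 0 0 0 1; 0 0.32 0.149 0 0 0 1; 0 0.32 0.149 0 0 0 1"

```text
t: 20.95
tool_pos: [632.5, -67.0, 69.0]
tool_rot: [[-0.033, 0.906, 0.423], [0.999, 0.03, 0.015], [0.001, 0.423, -0.906]]
contact_force: [-0.2, -0.0, -0.1]
grip_width: -0.0
```

```bash
python3 - <<'E'
from d import *
o=arm.get_obs();show(o)
D=arm.camera('side')
cv2.imwrite('pics/d16.png',cv2.resize(D['pixels'][150:290,210:380],None,fx=4,fy=4,interpolation=cv2.INTER_CUBIC))
E
```

```text
t 20.95
joint_pos [-13.226, 29.453, 107.203, 18.929, 20.109, -31.591]
tool_pos [632.475, -67.043, 69.023]
tool_rot [[-0.033, 0.906, 0.423], [0.999, 0.03, 0.015], [0.001, 0.423, -0.906]]
contact_force [-0.17, -0.044, -0.106]
grip_width -0.011
```

View pics/d16.png

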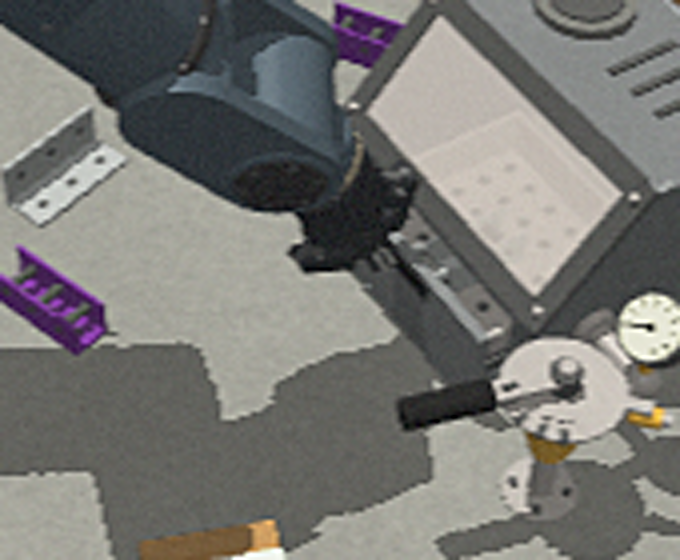

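Call:
step_arm --steps "0 0.018 0.0085 0 0 0 1; 0 0.036 0.017 0 0 0 1; 0 0.05 0.0235 0 0 0 1; 0 0.05 0.0235 0 0 0 1"

```text
t: 21.5
tool_pos: [649.4, -66.5, 68.9]
tool_rot: [[-0.033, 0.906, 0.423], [0.999, 0.029, 0.015], [0.001, 0.423, -0.906]]
contact_force: [0.4, 0.0, -0.1]
grip_width: -0.3
```

```bash
python3 - <<'E'
from d import *
o=arm.get_obs();show(o)
D=arm.camera('side')
cv2.imwrite('pics/d17.png',cv2.resize(D['pixels'][180:270,270:370],None,fx=6,fy=6,interpolation=cv2.INTER_CUBIC))
E
```

```text
t 21.5
joint_pos [-12.746, 30.783, 104.72, 17.48, 21.09, -29.655]
tool_pos [649.389, -66.479, 68.887]
tool_rot [[-0.033, 0.906, 0.423], [0.999, 0.029, 0.015], [0.001, 0.423, -0.906]]
contact_force [0.41, 0.003, -0.135]
grip_width -0.279
```

View pics/d17.png

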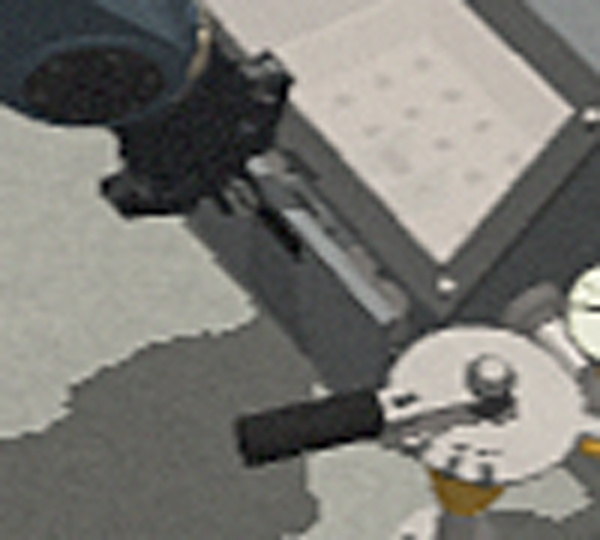

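Call:
step_arm --steps "0 0.01 0.0047 0 0 0 1; 0 0.02 0.0094 0 0 0 1; 0 0.03 0.014 0 0 0 1; 0 0.03 0.014 0 0 0 1"

```text
t: 22.05
tool_pos: [659.2, -66.1, 68.9]
tool_rot: [[-0.033, 0.906, 0.423], [0.999, 0.029, 0.015], [0.001, 0.423, -0.906]]
contact_force: [-0.4, -1.1, 0.3]
grip_width: -0.3
```

```bash
python3 - <<'E'
from d import *
o=arm.get_obs();show(o)
D=arm.camera('side')
cv2.imwrite('pics/d18.png',cv2.resize(D['pixels'][180:270,270:370],None,fx=6,fy=6,interpolation=cv2.INTER_CUBIC))
E
```

```text
t 22.05
joint_pos [-12.477, 31.559, 103.249, 16.685, 21.709, -28.594]
tool_pos [659.202, -66.103, 68.853]
tool_rot [[-0.033, 0.906, 0.423], [0.999, 0.029, 0.015], [0.001, 0.423, -0.906]]
contact_force [-0.397, -1.106, 0.291]
grip_width -0.268
```

View pics/d18.png

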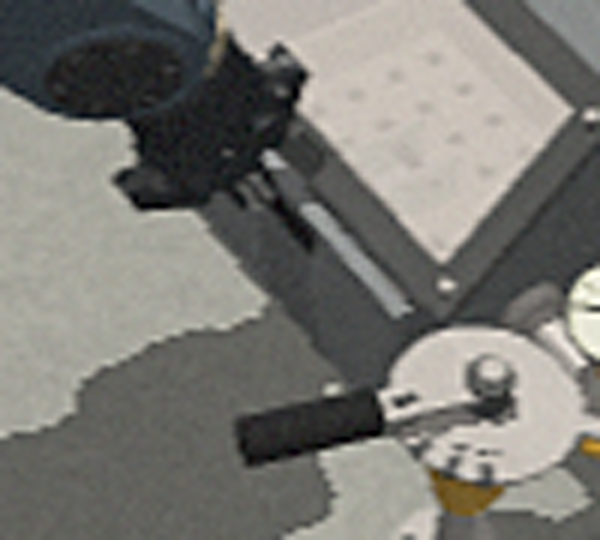

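Call:
step_arm --steps "0 0.008 0.0037 0 0 0 1; 0 0.015 0.007 0 0 0 1; 0 0.015 0.007 0 0 0 1"

```text
t: 22.48
tool_pos: [663.0, -65.9, 68.6]
tool_rot: [[-0.033, 0.907, 0.421], [0.999, 0.029, 0.016], [0.002, 0.421, -0.907]]
contact_force: [-9.7, -1.4, 6.0]
grip_width: 0.4
```

Call:
step_arm --steps "0 0.004 0.002 0 0 0 1; 0 0.004 0.002 0 0 0 1"

```text
t: 22.72
tool_pos: [663.1, -65.8, 68.5]
tool_rot: [[-0.033, 0.908, 0.419], [0.999, 0.029, 0.016], [0.003, 0.419, -0.908]]
contact_force: [-21.0, -2.5, 15.5]
grip_width: -0.1
```

```bash
python3 - <<'E'
from d import *
o=arm.get_obs();show(o)
D=arm.camera('side');S=arm.camera('scene')
cv2.imwrite('pics/d19.png',cv2.resize(D['pixels'][180:270,270:370],None,fx=6,fy=6,interpolation=cv2.INTER_CUBIC))
cv2.imwrite('pics/s19.png',cv2.resize(S['pixels'][170:270,170:300],None,fx=5,fy=5,interpolation=cv2.INTER_CUBIC))
E
```

```text
t 22.725
joint_pos [-12.362, 31.949, 102.473, 16.149, 22.31, -27.948]
tool_pos [663.127, -65.804, 68.464]
tool_rot [[-0.033, 0.908, 0.419], [0.999, 0.029, 0.016], [0.003, 0.419, -0.908]]
contact_force [-21.032, -2.465, 15.545]
grip_width -0.053
```

View pics/d19.png

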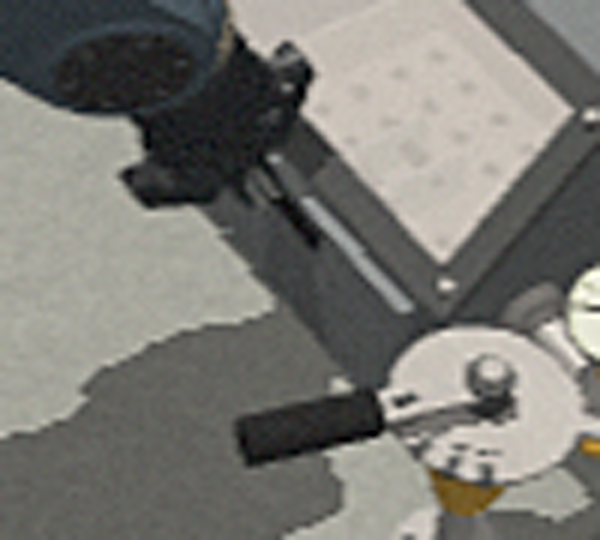

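View pics/s19.png

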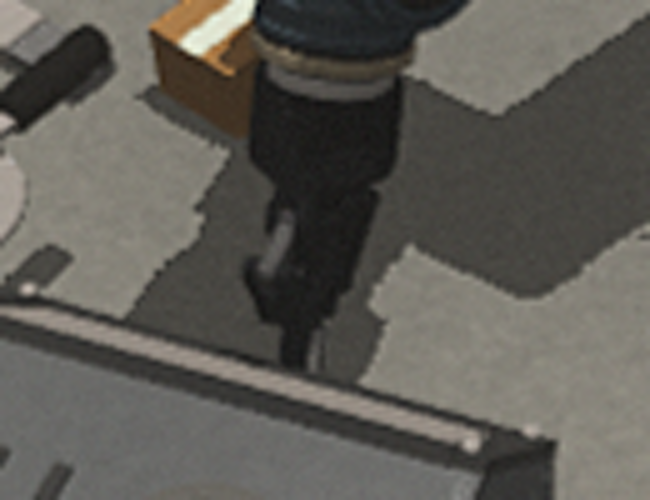

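```bash
python3 - <<'E'
from d import *
D=arm.camera('side')
v=[665.74,-66.68,.0349]
def Wp(p):
    c,s=np.cos(v[2]),np.sin(v[2]);return np.array([v[0]+c*p[0]-s*p[1],v[1]+s*p[0]+c*p[1],p[2]])
im=cv2.resize(D['pixels'][180:270,270:370],None,fx=6,fy=6,interpolation=cv2.INTER_CUBIC)
q=lambda p:tuple(((proj(D,Wp(p))-[270,180]+.5)*6).astype(int))
for d,col in((0,(0,255,0)),(8,(0,0,255))):
    cv2.line(im,q((-12-d,125,112)),q((-12-d,-125,112)),col,1);cv2.line(im,q((-12-d,-125,112)),q((-12-d,-125,12)),col,1);cv2.line(im,q((-12-d,125,12)),q((-12-d,-125,12)),col,1)
cv2.line(im,q((0,150,125)),q((0,-150,125)),(255,255,0),1);cv2.line(im,q((0,-150,0)),q((0,-150,125)),(255,255,0),1)
cv2.imwrite('pics/d20.png',im)
E
```

```text
(no output)
```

View pics/d20.png

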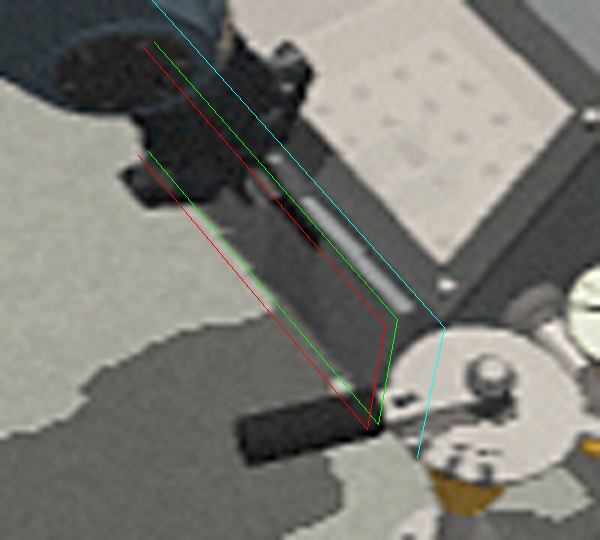

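Call:
step_arm --steps "0 -0.06 -0.028 0 0 0 1; 0 -0.16 -0.075 0 0 0 1; 0 -0.25 -0.12 0 0 0 1; 0 -0.25 -0.12 0 0 0 1"

```text
t: 23.38
tool_pos: [580.9, -68.6, 69.7]
tool_rot: [[-0.032, 0.906, 0.422], [0.999, 0.029, 0.015], [0.002, 0.422, -0.907]]
contact_force: [-0.0, 0.2, 0.2]
grip_width: -0.3
```

```bash
python3 - <<'E'
from d import *
o=arm.get_obs();show(o)
D=arm.camera('side');W=arm.camera('wrist')
cv2.imwrite('pics/d21.png',cv2.resize(D['pixels'][180:270,270:370],None,fx=6,fy=6,interpolation=cv2.INTER_CUBIC))
cv2.imwrite('pics/w21.png',W['pixels'])
E
```

```text
t 23.375
joint_pos [-14.884, 25.424, 114.52, 24.152, 17.51, -38.364]
tool_pos [580.873, -68.649, 69.707]
tool_rot [[-0.032, 0.906, 0.422], [0.999, 0.029, 0.015], [0.002, 0.422, -0.907]]
contact_force [-0.037, 0.201, 0.185]
grip_width -0.304
```

View pics/d21.png

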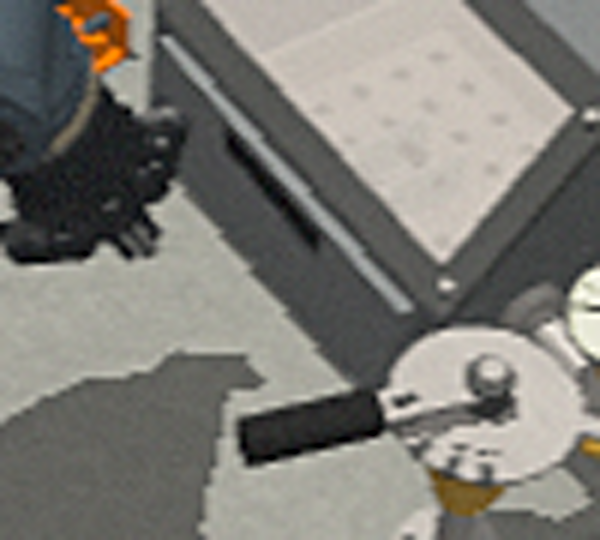

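View pics/w21.png

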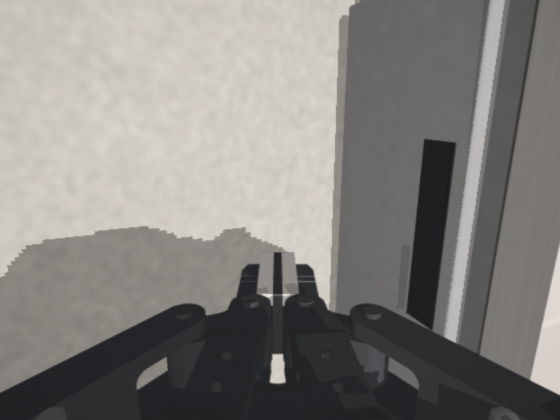

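The panel sits flush on the cabinet face and the window shows the drawer inside, so the drawer is shut. Next I'll untilt and move to the drawer side of the lever grip.

```bash
cat >> d.py <<'E'
PV=np.array([643.3,-282.6])
def lev(q,off,r=105,z=121):
    ph=np.pi-.26+.035+q;u=np.array([np.cos(ph),np.sin(ph)]);t=np.array([-u[1],u[0]])
    p=PV+r*u-off*t;return np.append(p,z),Rt(0,np.degrees(ph)-180)
E
python3 - <<'E'
from d import *
P,R=lev(0,49,z=150);print(P,R.round(2));goto(P,R)
E
```

```text
[ 551.8788305  -211.40892073  150.        ] [[ 0.22  0.97  0.  ]
 [ 0.97 -0.22 -0.  ]
 [ 0.    0.   -1.  ]]
delta mm [-141.3    1.6  -87.6] share [-0.471  0.005 -0.292]
tool y ang 1.8
rot share [ 0.554 -0.073  0.322]
```

Call:
step_arm --steps "-0.05 0 -0.15 0.1 -0.01 0.06 1; -0.15 0 -0.28 0.25 -0.03 0.14 1; -0.3 0 -0.292 0.4 -0.05 0.23 1; -0.471 0.005 -0.292 0.554 -0.073 0.322 1; -0.471 0.005 -0.292 0.554 -0.073 0.322 1; -0.471 0.005 -0.292 0.554 -0.073 0.322 1"

```text
t: 24.22
tool_pos: [551.3, -210.9, 149.0]
tool_rot: [[0.222, 0.975, -0.001], [0.975, -0.222, 0.001], [0.0, -0.002, -1.0]]
contact_force: [-0.3, 0.3, 0.0]
grip_width: -0.0
```

```bash
python3 - <<'E'
from d import *
show(arm.get_obs())
P,R=lev(0,49);goto(P,R)
D=arm.camera('side');S=arm.camera('scene');W=arm.camera('wrist')
cv2.imwrite('pics/d22.png',cv2.resize(D['pixels'][180:290,270:390],None,fx=5,fy=5,interpolation=cv2.INTER_CUBIC))
cv2.imwrite('pics/w22.png',W['pixels'])
E
```

```text
t 24.225
joint_pos [-25.449, 27.48, 91.334, -0.005, 61.274, -12.609]
tool_pos [551.262, -210.867, 148.956]
tool_rot [[0.222, 0.975, -0.001], [0.975, -0.222, 0.001], [0.0, -0.002, -1.0]]
contact_force [-0.321, 0.253, 0.044]
grip_width -0.006
delta mm [-0.4  0.8 28. ] share [-0.001  0.003  0.093]
tool y ang -12.8
rot share [-0.002 -0.     0.001]
```

View pics/d22.png

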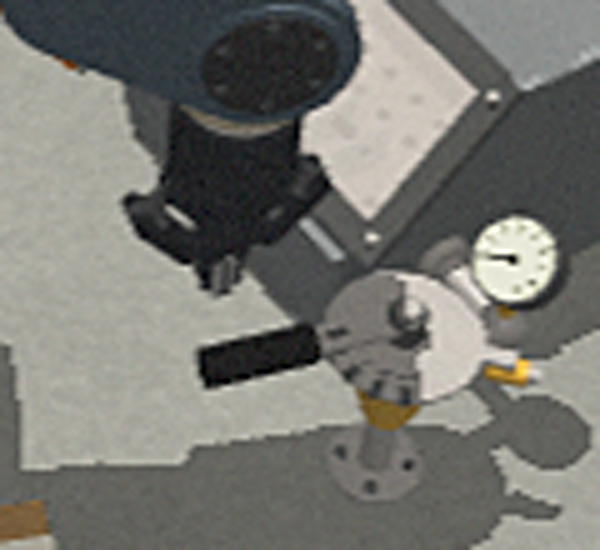

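View pics/w22.png

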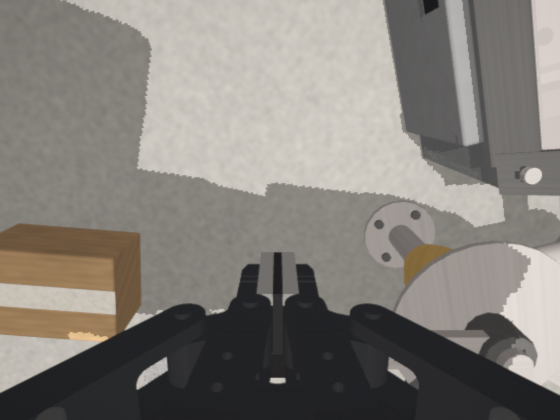

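Call:
step_arm --steps "0 0.003 0.06 0 0 0 1; 0 0.003 0.093 0 0 0 1; -0.04 0.003 0.093 0 0 0 1; -0.077 0.003 0.093 0 0 0 1; -0.077 0.003 0.093 0 0 0 1"

```text
t: 25.0
tool_pos: [546.6, -234.3, 121.7]
tool_rot: [[0.224, 0.975, -0.001], [0.975, -0.224, 0.001], [0.001, -0.001, -1.0]]
contact_force: [1.9, 4.4, -1.5]
grip_width: 0.2
```

```bash
python3 - <<'E'
from d import *
show(arm.get_obs())
for q in(.1,.2,.3,.4,.5,.6):
    P,R=lev(q,24);print(q);goto(P,R)
D=arm.camera('side')
cv2.imwrite('pics/d23.png',cv2.resize(D['pixels'][180:290,270:390],None,fx=5,fy=5,interpolation=cv2.INTER_CUBIC))
E
```

```text
t 25.0
joint_pos [-27.709, 29.792, 91.88, 0.052, 58.416, -14.802]
tool_pos [546.623, -234.313, 121.686]
tool_rot [[0.224, 0.975, -0.001], [0.975, -0.224, 0.001], [0.001, -0.001, -1.0]]
contact_force [1.879, 4.373, -1.459]
grip_width 0.211
0.1
delta mm [-12.1  -1.8   0.7] share [-0.04  -0.006  0.002]
tool y ang -12.9
rot share [-0.002 -0.002 -0.128]
0.2
delta mm [-22.8  -2.6   0.7] share [-0.076 -0.009  0.002]
tool y ang -12.9
rot share [-0.001 -0.002 -0.256]
0.3
delta mm [-33.6  -2.4   0.7] share [-0.112 -0.008  0.002]
tool y ang -12.9
rot share [-0.001 -0.002 -0.383]
0.4
delta mm [-44.3  -1.    0.6] share [-0.148 -0.003  0.002]
tool y ang -12.9
rot share [-0.001 -0.002 -0.51 ]
0.5
delta mm [-54.8   1.4   0.6] share [-0.183  0.005  0.002]
tool y ang -12.9
rot share [-0.001 -0.002 -0.638]
0.6
delta mm [-65.    4.9   0.6] share [-0.217  0.016  0.002]
tool y ang -12.9
rot share [-0.001 -0.002 -0.765]
```

View pics/d23.png

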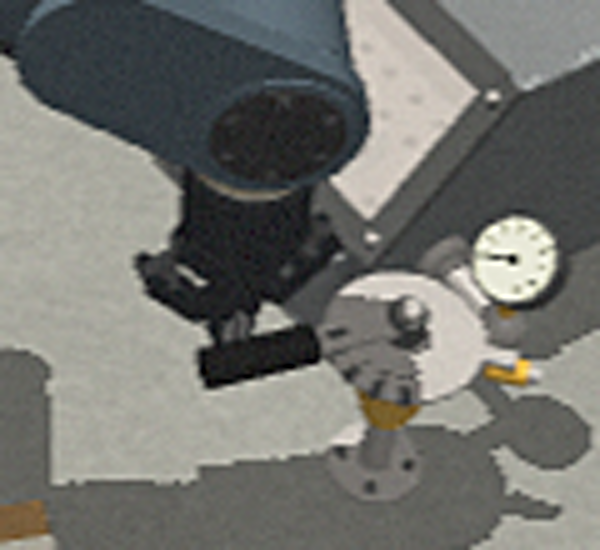

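Contact with the grip is at about 4.8 N. I'll swing along the arc, first to about 0.6 rad.

Call:
step_arm --steps "-0.04 -0.006 0.002 0 0 -0.128 1; -0.076 -0.009 0.002 0 0 -0.256 1; -0.112 -0.008 0.002 0 0 -0.383 1; -0.148 -0.003 0.002 0 0 -0.51 1; -0.183 0.005 0.002 0 0 -0.638 1; -0.217 0.016 0.002 0 0 -0.765 1; -0.217 0.016 0.002 0 0 -0.765 1"

```text
t: 25.92
tool_pos: [537.0, -298.4, 121.3]
tool_rot: [[-0.367, 0.93, -0.001], [0.93, 0.367, 0.001], [0.001, -0.001, -1.0]]
contact_force: [-1.1, 5.8, 3.8]
grip_width: 0.2
```

```bash
python3 - <<'E'
from d import *
show(arm.get_obs())
for q in(.7,.8,.9,1.0,1.1,1.15,1.2,1.22):
    P,R=lev(q,24);print(q);goto(P,R)
D=arm.camera('side')
cv2.imwrite('pics/d24.png',cv2.resize(D['pixels'][180:290,270:390],None,fx=5,fy=5,interpolation=cv2.INTER_CUBIC))
E
```

```text
t 25.925
joint_pos [-33.407, 31.688, 88.711, 0.004, 59.682, -54.931]
tool_pos [536.974, -298.445, 121.318]
tool_rot [[-0.367, 0.93, -0.001], [0.93, 0.367, 0.001], [0.001, -0.001, -1.0]]
contact_force [-1.099, 5.825, 3.766]
grip_width 0.247
0.7
delta mm [-10.8  -2.1   0.3] share [-0.036 -0.007  0.001]
tool y ang 21.5
rot share [-0.001 -0.002 -0.127]
0.8
delta mm [-21.5  -2.9   0.3] share [-0.072 -0.01   0.001]
tool y ang 21.5
rot share [-0.001 -0.002 -0.254]
0.9
delta mm [-32.3  -2.7   0.3] share [-0.108 -0.009  0.001]
tool y ang 21.5
rot share [-0.001 -0.002 -0.381]
1.0
delta mm [-43.   -1.3   0.3] share [-0.143 -0.004  0.001]
tool y ang 21.5
rot share [-0.001 -0.002 -0.508]
1.1
delta mm [-53.5   1.1   0.3] share [-0.178  0.004  0.001]
tool y ang 21.5
rot share [-0.001 -0.002 -0.636]
1.15
delta mm [-58.6   2.6   0.2] share [-0.195  0.009  0.001]
tool y ang 21.5
rot share [-0.001 -0.002 -0.699]
1.2
delta mm [-63.7   4.5   0.2] share [-0.212  0.015  0.001]
tool y ang 21.5
rot share [-0.    -0.002 -0.763]
1.22
delta mm [-65.7   5.3   0.2] share [-0.219  0.018  0.001]
tool y ang 21.5
rot share [-0.    -0.002 -0.789]
```

View pics/d24.png

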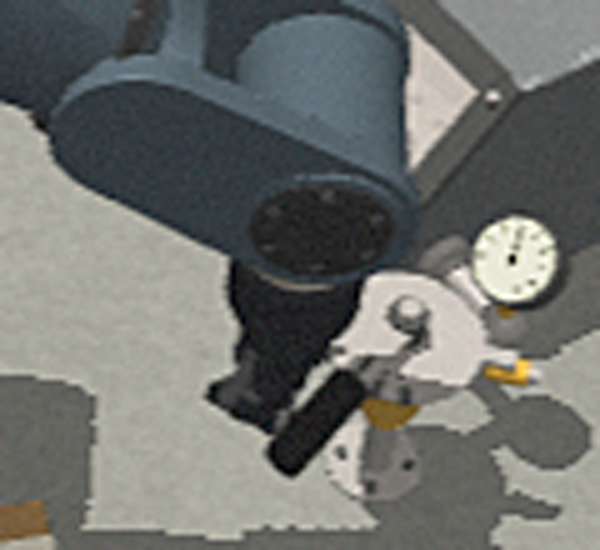

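Call:
step_arm --steps "-0.036 -0.007 0.001 0 0 -0.127 1; -0.072 -0.01 0.001 0 0 -0.254 1; -0.108 -0.009 0.001 0 0 -0.381 1; -0.143 -0.004 0.001 0 0 -0.508 1; -0.178 0.004 0.001 0 0 -0.636 1; -0.195 0.009 0.001 0 0 -0.7 1; -0.195 0.009 0.001 0 0 -0.7 1"

```text
t: 26.85
tool_pos: [560.5, -351.9, 120.8]
tool_rot: [[-0.798, 0.603, -0.002], [0.603, 0.798, 0.0], [0.002, -0.001, -1.0]]
contact_force: [-5.0, 1.9, 3.4]
grip_width: 0.1
```

```bash
python3 - <<'E'
from d import *
show(arm.get_obs())
for q in(1.18,1.2,1.22,1.24,1.26):
    P,R=lev(q,24);print(q);goto(P,R)
D=arm.camera('side');S=arm.camera('scene');W=arm.camera('wrist')
cv2.imwrite('pics/d25.png',cv2.resize(D['pixels'][190:290,290:390],None,fx=6,fy=6,interpolation=cv2.INTER_CUBIC))
cv2.imwrite('pics/s25.png',cv2.resize(S['pixels'][150:260,100:250],None,fx=5,fy=5,interpolation=cv2.INTER_CUBIC))
cv2.imwrite('pics/w25.png',W['pixels'])
E
```

```text
t 26.85
joint_pos [-36.122, 36.386, 80.585, -0.075, 63.15, -89.038]
tool_pos [560.469, -351.9, 120.758]
tool_rot [[-0.798, 0.603, -0.002], [0.603, 0.798, 0.0], [0.002, -0.001, -1.0]]
contact_force [-4.971, 1.889, 3.427]
grip_width 0.147
1.18
delta mm [-3.6 -0.5 -0.2] share [-0.012 -0.002 -0.001]
tool y ang 52.9
rot share [-0.001 -0.003 -0.039]
1.2
delta mm [-5.7 -0.9 -0.3] share [-0.019 -0.003 -0.001]
tool y ang 52.9
rot share [-0.001 -0.003 -0.065]
1.22
delta mm [-7.8 -1.2 -0.3] share [-0.026 -0.004 -0.001]
tool y ang 52.9
rot share [-0.001 -0.003 -0.09 ]
1.24
delta mm [-10.   -1.5  -0.3] share [-0.033 -0.005 -0.001]
tool y ang 52.9
rot share [-0.001 -0.003 -0.116]
1.26
delta mm [-12.1  -1.8  -0.3] share [-0.04  -0.006 -0.001]
tool y ang 52.9
rot share [-0.001 -0.003 -0.141]
```

View pics/d25.png

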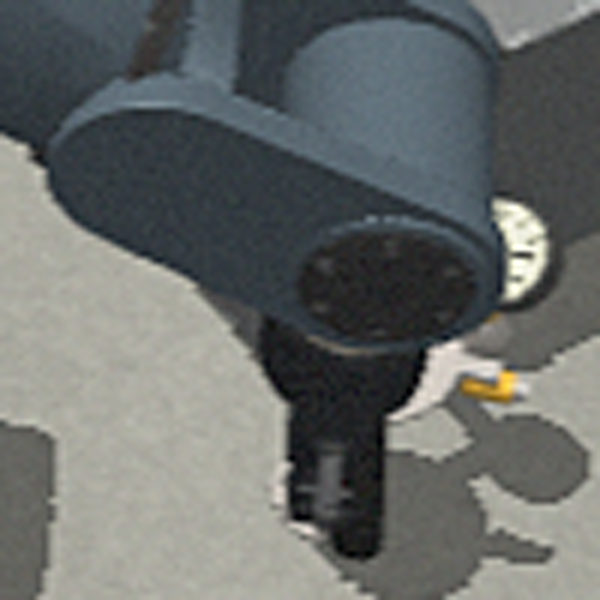

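View pics/s25.png

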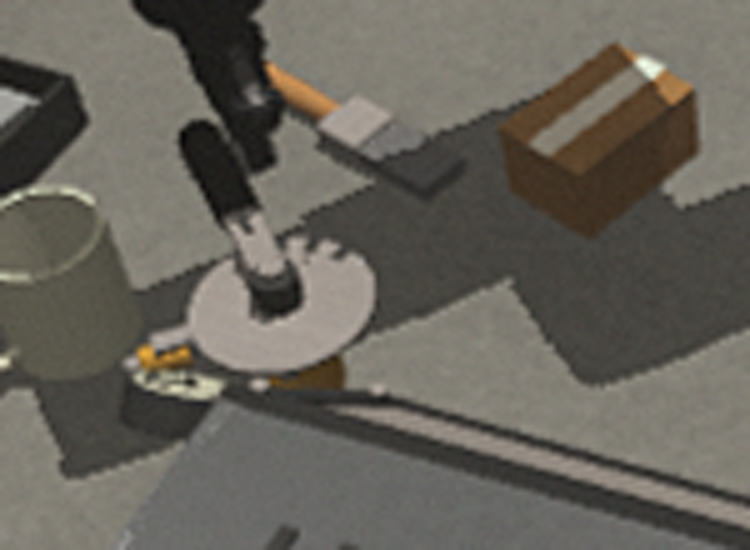

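View pics/w25.png

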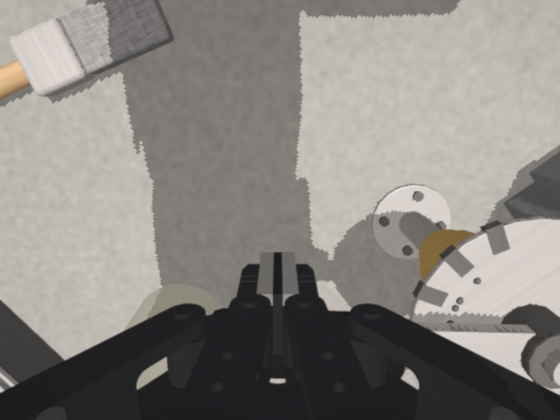

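```bash
cat > ang.py <<'E'
from d import *
def ang(S,ps,z=165):
    a=atz(S,ps[0],z);b=atz(S,ps[1],z)
    for n,h in(('pts',a[:2]),('PV',PV)):
        u=b[:2]-h;print(n,'lever q',((np.arctan2(u[1],u[0])%(2*np.pi))-(np.pi-.26+.035)).round(3),np.linalg.norm(u).round(1))
E
python3 - <<'E'
from ang import *
S=arm.camera('scene')
Z=lambda a,b:(100+a/5-.4,150+b/5-.4)
ang(S,[Z(238,215),Z(200,135)])   # along grip
ang(S,[Z(275,290),Z(200,135)])
for q in(1.1,1.15,1.2,1.25):
    ph=np.pi-.225+q; print(q,[((proj(S,np.append(PV+r*np.array([np.cos(ph),np.sin(ph)]),165))-[100,150]+.4)*5).round(0).tolist() for r in(0,60,100,135)])
E
```

```text
pts lever q 1.095 74.2
PV lever q 1.127 131.1
pts lever q 1.099 139.2
PV lever q 1.127 131.1
1.1 [[277.0, 278.0], [243.0, 209.0], [222.0, 165.0], [204.0, 129.0]]
1.15 [[277.0, 278.0], [238.0, 211.0], [213.0, 169.0], [193.0, 133.0]]
1.2 [[277.0, 278.0], [233.0, 213.0], [205.0, 172.0], [181.0, 137.0]]
1.25 [[277.0, 278.0], [228.0, 215.0], [197.0, 176.0], [170.0, 142.0]]
```

Call:
step_arm --steps "-0.012 -0.002 0 0 0 -0.039 1; -0.026 -0.004 0 0 0 -0.09 1; -0.033 -0.005 0 0 0 -0.116 1; -0.033 -0.005 0 0 0 -0.116 1"

```text
t: 27.55
tool_pos: [566.8, -358.9, 120.6]
tool_rot: [[-0.85, 0.527, -0.004], [0.527, 0.85, 0.001], [0.004, -0.001, -1.0]]
contact_force: [-9.6, 1.7, 4.6]
grip_width: -0.0
```

```bash
python3 - <<'E'
from ang import *
show(arm.get_obs())
for q in(1.24,1.26,1.28,1.3,1.32):
    P,R=lev(q,24);print(q);goto(P,R)
S=arm.camera('scene');D=arm.camera('side')
im=S['pixels'][150:220,120:180];cv2.imwrite('pics/s26.png',cv2.resize(im,None,fx=8,fy=8,interpolation=cv2.INTER_CUBIC))
cv2.imwrite('pics/d26.png',cv2.resize(D['pixels'][215:255,355:395],None,fx=10,fy=10,interpolation=cv2.INTER_CUBIC))
E
```

```text
t 27.55
joint_pos [-36.274, 37.346, 78.894, -0.106, 63.957, -94.415]
tool_pos [566.794, -358.889, 120.624]
tool_rot [[-0.85, 0.527, -0.004], [0.527, 0.85, 0.001], [0.004, -0.001, -1.0]]
contact_force [-9.592, 1.671, 4.59]
grip_width -0.047
1.24
delta mm [-0.7  0.2 -0.4] share [-0.002  0.001 -0.001]
tool y ang 58.2
rot share [-0.002 -0.005  0.001]
1.26
delta mm [-2.8 -0.3 -0.4] share [-0.009 -0.001 -0.001]
tool y ang 58.2
rot share [-0.002 -0.005 -0.025]
1.28
delta mm [-5.  -0.7 -0.4] share [-0.017 -0.002 -0.001]
tool y ang 58.2
rot share [-0.002 -0.005 -0.05 ]
1.3
delta mm [-7.1 -1.1 -0.4] share [-0.024 -0.004 -0.001]
tool y ang 58.2
rot share [-0.002 -0.005 -0.076]
1.32
delta mm [-9.2 -1.4 -0.4] share [-0.031 -0.005 -0.001]
tool y ang 58.2
rot share [-0.002 -0.005 -0.101]
```

View pics/s26.png

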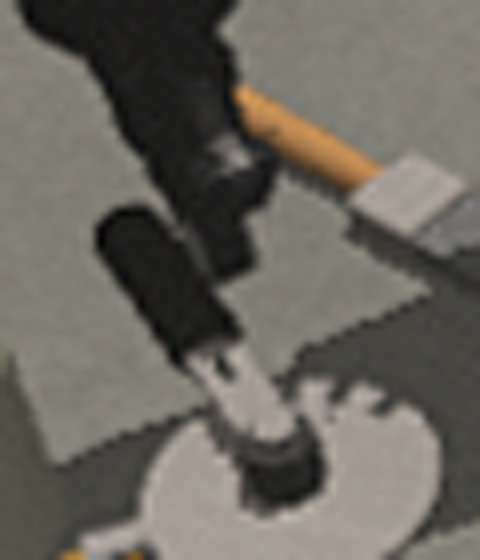

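View pics/d26.png

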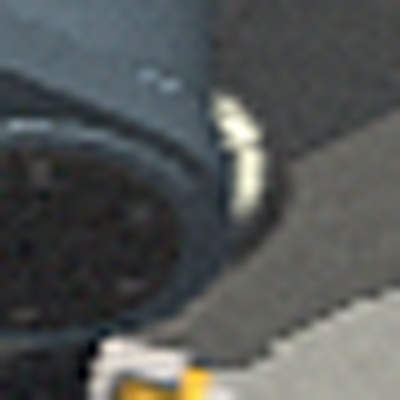

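```bash
python3 - <<'E'
from ang import *
S=arm.camera('scene');D=arm.camera('side')
Z=lambda a,b:(120+a/8-.4,150+b/8-.4)
ang(S,[Z(213,350),Z(122,228)])
im=cv2.resize(S['pixels'][150:220,120:180],None,fx=8,fy=8,interpolation=cv2.INTER_CUBIC)
for q,col in((1.15,(0,0,255)),(1.2,(0,255,0)),(1.25,(255,255,0))):
    ph=np.pi-.225+q; a,b=[tuple(((proj(S,np.append(PV+r*np.array([np.cos(ph),np.sin(ph)]),165))-[120,150]+.5)*8).astype(int)) for r in(0,135)]
    cv2.line(im,a,b,col,1)
cv2.imwrite('pics/s27.png',im)
o=arm.get_obs();print(o['contact_force'],o['t'])
E
```

```text
pts lever q 1.232 76.9
PV lever q 1.231 132.6
[-8.75421042  2.336288    4.06593085] 27.75
```

View pics/s27.png

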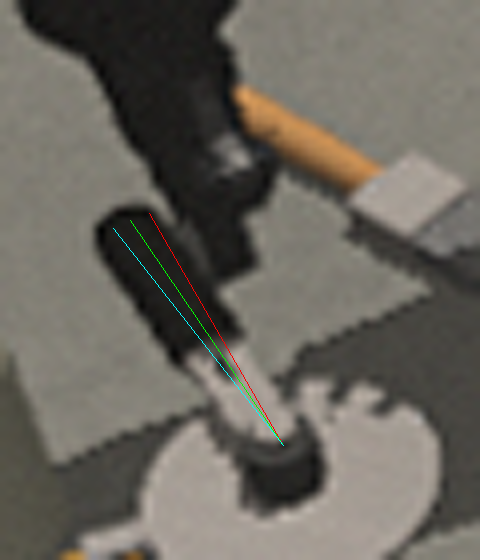

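The lever measures about 1.23 rad, past the notch at 1.20 and short of the stop at 1.27. I'll hold briefly, take a last check of the whole scene, then hand in.

Call:
step_arm --steps "0 0 0 0 0 0 1; 0 0 0 0 0 0 1; 0 0 0 0 0 0 1"

```text
t: 28.12
tool_pos: [566.7, -358.8, 120.6]
tool_rot: [[-0.85, 0.527, -0.004], [0.527, 0.85, 0.001], [0.004, -0.001, -1.0]]
contact_force: [-8.5, 2.1, 5.1]
grip_width: 0.1
```

```bash
python3 - <<'E'
from ang import *
S=arm.camera('scene');D=arm.camera('side')
cv2.imwrite('pics/s28.png',S['pixels']);cv2.imwrite('pics/d28.png',D['pixels'])
E
```

```text
(no output)
```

View pics/s28.png

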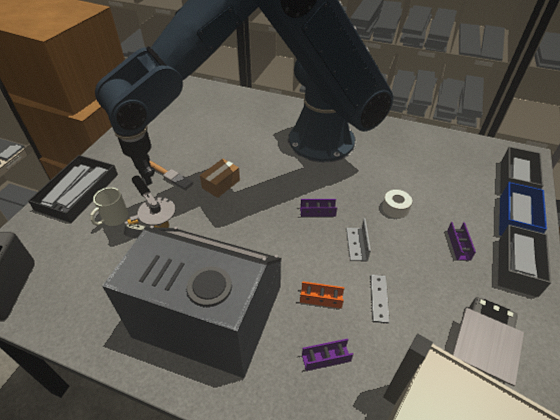

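View pics/d28.png

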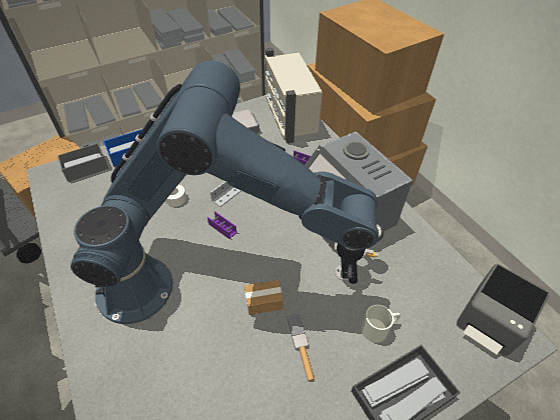

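The drawer is shut, the other things are where they were, and the lever is held at (150,190) in the scene view. The force is steady at about 9 N. Handing in.

```bash
python3 -c "
from workcell import arm
print(arm.sign_off())"
```

```text
the job is handed in; nothing more can be done
None
```

The job is handed in at about 28 s: the zinc channel lies flat and open side up in the drawer, the drawer is shut, and the arm is still holding the air lever in the third notch.

**Last checks**
- **Bracket:** The pictures showed it flat on the drawer floor after release, and I didn't see it again in detail once the drawer was closed.
- **Drawer:** It reached a hard stop at about 21 N, and the front panel looked flush with the cabinet face.
- **Lever:** Two readings from the scene picture gave about 1.23 rad, between the notch at 1.20 and the stop at 1.27. The holding push was steady at about 9 N.
- **Other things:** In the final pictures they are where they started.

**What went wrong on the way**
- **First grasp missed:** The real fingertips sit about 28 mm behind the reported tool point, so the fingers closed above the channel's flanges. I allowed for that from then on.
- **45° tilt:** It ran joint 6 to within 0.1° of its range end without passing it, so I pushed the drawer with a 25° tilt instead.
- **Mistyped move:** One move went 48 mm sideways in free air and touched nothing.
- **Lever angle before the last push:** The picture gave about 1.11 rad and the tool position about 1.15. The final value rests on the picture and on the force pattern around the notch.

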